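# Put the lathe tools to bed and pin the tray

## Task

Tidy up after the lathe job: lay every tool that is out on the bench in its own cut-out of the shadow tray, fully down and flat. Then swing the hold-down bar down over them, push the hitch pin fully home through the lug's cross hole from the robot's side, above the bar, and swing the pin's loop over the top of the lug until it is shut. Leave the other things on the bench where they are.

Things in the scene. Friction and masses are not known exactly. Their poses are not given: they have to be found in the camera images.
- spanner: Steel spanner lying flat, 163 mm long and 12 mm thick. Origin: on its underside, in the middle of the grip; x points along it to the open jaws, z up. Shank 16 mm wide (x -60 to 50 mm), round ring end 26 mm across centred at x = -66 mm, jaw head 38 mm wide at x 46 to 82 mm. May be absent.
- scraper: Scraper with a brown wooden handle and a flat steel blade, lying flat. Origin: on its underside, under the handle; x points to the blade, z up. Handle 20 mm wide, 18 mm high (x -75 to 20 mm), neck 10 mm wide, blade 34 mm wide and 4 mm thick at x 40 to 80 mm. May be absent.
- chuck_key: T-shaped steel lathe chuck key lying flat. Origin: on its underside, in the middle of the shank; x points to the square tip, z up. Shank 16 mm wide, 16 mm high (x -50 to 60 mm), square tip 10 mm wide at x 60 to 80 mm, cross bar 12 mm thick and 60 mm long (along y) at x = -58 mm. May be absent.
- caliper: Dial caliper lying flat. Origin: underside, under the slider block; x points along the beam to the fixed jaw, z up. Beam 16 mm wide, 6 mm thick (x -80 to 80 mm); slider block, good to grip, 22 mm wide, 14 mm high, x -18 to 20 mm, with a 20 mm dial up to 19 mm high; two jaws 6 mm thick reach to y = -40 mm, at x 26 to 38 and 66 to 80 mm. May be absent.
- tray: Shadow tray, fixed: blue base 200 x 305 x 6 mm, black foam to 15 mm above the bench with four tool outlines cut 9 mm deep, 3 mm play all round, 50 mm apart. Origin: on the bench under its middle; x is the way the tools lie (roughly away from the robot), y left, z up. A finger trough 44 mm wide (x -22 to 22 mm) crosses all pockets under the tools' grips.
- pocket_spanner (a point): Point on the floor of the spanner's pocket (6 mm above the bench) where the spanner's origin belongs; axes are the tray's, and the spanner's x lies along this x.
- pocket_scraper (a point): The same for the scraper.
- pocket_chuck_key (a point): The same for the chuck key.
- pocket_caliper (a point): The same for the caliper.
- hold_bar (a joint): Angle of the hold-down bar about its hinge at the tray's left (+y) end: 0 is shut (level, lying along -y across the tools, top face 38 mm above the bench), it grows as it is lifted; pi/2 is upright, it starts laid back beyond upright, stop at 2.3. Stiff hinge (0.5 N m friction): it stays where it is left.
- bar_hinge (a point): Middle of the bar's hinge line, 34 mm above the bench; the hinge line is the tray's x.
- bar_grip (a point): Middle of the outer part of the bar's black handle, 308 mm from the hinge. Handle 14 mm wide (tray x), 14 mm thick, ends 22 mm beyond this point. The bar itself is 24 mm wide and 8 mm thick, and widens to a 92 mm plate around the lug 237 to 273 mm from the hinge.
- lug_hole (a point): Centre of the 11 x 11 mm cross hole in the upright steel lug at the tray's right (-y) end, 48.5 mm above the bench; it runs along the tray's x through the lug's 16 mm thickness. The lug is 20 mm wide (y), its top 64 mm above the bench. With the bar down the lug stands through a slot in the bar's plate, whose top is 10.5 mm below the hole's centre.
- hitch_pin: Loose steel hitch pin, lying. Origin: underside of its head block; x points along the pin to its tip, z up. Head 44 mm long (x -24 to 20 mm), 16 mm wide, 18 mm high, to be gripped across; 8 mm shank from x = 20 to the rounded tip at x = 62 mm, axis 9 mm above the underside. Fully home, the head's front touches the lug (tip 34 mm beyond the hole's centre).
- pin_tip (a point): Tip of the hitch pin's shank, on its axis.
- loop_part (a joint): Angle of the wire loop hinged to the hitch pin's head; hinge line: the pin's y, at x = -20, z = 12 mm of the pin. 0 is open, laid back 132 degrees from level; it grows as it swings up, over and forward to the pin's tip; shut at the stop, 2.25 (almost level, around the lug). Friction 0.06 N m and a lighter spring towards shut: it stays where left; 1 N moves its end.
- loop_end (a point): Middle of the loop's end bar, 78 mm from its hinge; the wire is 5 mm thick and the loop 35 mm wide outside, 25 mm inside.
- mug: White mug, to be left alone.
- oil: Grey can 150 mm high, to be left alone.
- bush: Brass bush 48 mm across, to be left alone.
- case: Black instrument case 140 x 75 x 30 mm, to be left alone.
- billet: Aluminium disc 44 mm across, 32 mm high, to be left alone.
- chuck_jaw: Dark steel chuck jaw 50 x 20 x 28 mm, to be left alone.
Not all that is in view belongs to the job. What is shaped like the spanner but green, turquoise or yellow is not meant.

How it is judged:
By the outcome, as a careful person would: the job done as asked, in the order asked, and still so for the second after the job is handed in, with the robot touching nothing.
Of spanner, scraper, chuck_key, caliper only 3 to 4 are there at a start; the rules pass over those that are not, and their reading is None.
At some moment in a run one of spanner, scraper, chuck_key, caliper may be knocked a few centimetres aside while the robot is not near it.
Once in a run the grip may slacken for a moment while it holds something.
It also fails if it takes over 200 s, if anything falls off the work surface, if the arm or the gripper's body presses on something with over 40 N, if the wrist force passes 120 N, or if a joint passes its speed limit or range.

## Robot

A 6-joint arm with a two-finger parallel gripper is mounted at the origin on the work surface. World frame = base frame: x ahead of the robot, y to its left, z up, the work surface at z = 0. Lengths are in mm, angles in rad, forces in N, time in s.
With the tool pointing down it reaches from about 350 to 775 mm from the base axis. Payload 7.3 kg.
Tool frame: the origin (TCP) lies on the front face of the gripper's body, between the roots of the fingers; the fingertips stand 66 mm ahead of it and the grasp point (between the pads) lies 47 mm ahead of it (bot.tcp_to_grasp is the z of the grasp point in the tool frame, in mm); z points along the fingers, y is the direction in which the jaws open and shut (so a half turn about z gives the same grasp; the last joint's range is limited). The gripper opens to 92 mm and grips with 3 to 60 N. Pads are 19 mm wide; open, the fingers measure 130 mm over their backs; the gripper's body (75 mm by 190 mm) begins 47 mm behind the grasp point.
Start: joints at [1.173, 0.342, 1.524, -0, 1.275, -0.146], TCP at [130.784, 508.462, 292.241] pointing down, gripper open.
Joint ranges: [-2.53, 2.53], [-0.77, 2.02], [0.04, 2.7], [-1, 4.14], [0.28, 2.66], [-3.11, 3.11]. Speed limits (rad/s): [2.57, 2.57, 3.14, 3.14, 3.14, 3.14].

## Interface

Orientations are given as [roll, pitch, yaw] about the fixed x, y, z axes, in that order (R = Rz(yaw) Ry(pitch) Rx(roll)).
In Python, from plant import bot gives the robot as it stands.
- The arm moves only by the tool carry_out, never from a script. Its argument "deltas" is a list that holds one entry, the list of rows, each a list of 4 numbers: the shift along the tool's x, y, z in mm, then the turn about the tool's z in units of 5 degrees (1.0 is 5 degrees). A call has 1 to 20 rows; each row is the pose to reach, as a shift and turn from the pose commanded when the call began, along the tool's axes at that moment; what a row does not reach only later rows make up. A row lasts 1/10 s, in which the tool goes at most 50 mm and 8.59 degrees, less where a joint would pass 70% of its speed; a pose out of reach is approached as far as the arm can. A call with a gripper value outside its range is refused whole. "fingers" is the finger opening in mm, from 0 to 91.8, set as the call begins (left out, the last holds). The fingers move at their own pace and stop on an object; the grip force is fixed at half the most. Time passes only in rows, so rows that repeat a pose let the fingers close. It gives the time, the measured TCP pose, the force and the opening at its end, in the units of the state.
- bot.get_obs(): the state, without advancing time (a new reading comes with each control period).
- bot.capture(name): name is "side" or "top" or "wrist"; returns (picture, depth): 400x640x3 uint8, blue, green, red; 400x640 float32, mm along the optical axis (not along the pixel's ray), 0 where there is no reading.
- bot.camera_model(name): a dict with "K" (3x3 intrinsics, pixels), "camera_from_world" (4x4, takes a point from world to camera coordinates). Camera axes: x right, y down, z forward; pixel columns grow to the right and rows downward; lengths in mm; the calibration is good to about 2 mm. A picture is of the moment at which its call begins: read the wrist's pose just before it. camera_model takes no time and is no camera call; for the wrist camera it gives the pose at the moment of the call.
- bot.close_job(): hands the job in, once; it reports no verdict.
The state is a dict: "time": time; "joint_positions": joint angles; "dq": joint speeds; "tau": joint torques, N m; "tool_pos": TCP position; "tcp_rot": TCP orientation; "contact_force": force on the tool from outside, world axes, zero at the start; "moment": the same for the moment, N m; "grip_width": finger opening in mm.
Only numpy, scipy, OpenCV 4.12 (cv2) and the standard library are available. Lean on these libraries where they do the work, as an engineer would, in place of code of your own. Each camera call takes 0.05 s, during which the arm holds its last target. There are 200 camera calls.

## Working session

There is one attempt and no reset: what is moved stays moved. The work goes in short steps, Python scripts to look and compute and a tool call to move; the robot and the scene stay as the last step left them, time stands still between calls to the robot, and variables do not carry over. Pictures are saved under pics/ and viewed, about 12 in all and at most 16, crops included, and the job is handed in when it is done.

Besides the shell and the picture viewer there is one more tool, called as name([rows], argument=value, ...), one row to a line, values as JSON. carry_out: Moves the arm, as the interface text tells. Its arguments: {"type":"object","properties":{"deltas":{"type":"array","items":{"type":"array","items":{"type":"array","items":{"type":"number"}}}},"fingers":{"type":"number"}},"required":["deltas"]}

```bash
ls && mkdir -p pics
python3 - <<'E'
from plant import bot
import cv2,numpy as np
print(bot.get_obs())
for n in("top","side"):
    p,d=bot.capture(n); cv2.imwrite(f"pics/{n}0.png",p); np.savez(f"pics/{n}0.npz",p=p,d=d,**bot.camera_model(n))
    print(n,bot.camera_model(n))
E
```

```text
pics
{'time': 0.0, 'joint_positions': array([ 1.17305116e+00,  3.42733090e-01,  1.52504962e+00,  6.07452942e-06,
        1.27538657e+00, -1.45978939e-01]), 'dq': array([ 2.78705956e-04,  4.89247132e-04,  9.24250064e-05, -1.69812671e-03,
       -3.06844908e-04, -1.72476465e-04]), 'tau': array([-7.94075095e-05, -4.31246352e+01, -2.44219726e+01,  7.17528211e-02,
        5.58433961e-02, -8.03952071e-05]), 'tool_pos': array([130.62765565, 508.16243686, 291.52812274]), 'tcp_rot': array([-3.14003364e+00, -2.35084706e-04,  2.88982447e+00]), 'contact_force': array([-0.33606363,  0.35134526,  0.65631165]), 'moment': array([-0.01477392,  0.05280282,  0.00141698]), 'grip_width': 91.7900296706931}
top {'K': array([[480.95035226,   0.        , 316.90188443],
       [  0.        , 480.95035226, 212.28838843],
       [  0.        ,   0.        ,   1.        ]]), 'camera_from_world': array([[ 1.27878828e-02, -9.99874165e-01, -9.38741294e-03,
        -1.40285532e+02],
       [-9.96340787e-01, -1.19481337e-02, -8.46302397e-02,
         5.25432677e+02],
       [ 8.45074282e-02,  1.04353040e-02, -9.96368205e-01,
         1.45718078e+03],
       [ 0.00000000e+00,  0.00000000e+00,  0.00000000e+00,
         1.00000000e+00]])}
side {'K': array([[484.53312088,   0.        , 309.99301478],
       [  0.        , 484.53312088, 191.63884959],
       [  0.        ,   0.        ,   1.        ]]), 'camera_from_world': array([[ 9.77668432e-01, -2.10104164e-01,  4.54732250e-03,
        -5.22469289e+02],
       [-1.55420589e-01, -7.37437614e-01, -6.57290047e-01,
         4.84479630e+01],
       [ 1.41452742e-01,  6.41904981e-01, -7.53623989e-01,
         1.43532733e+03],
       [ 0.00000000e+00,  0.00000000e+00,  0.00000000e+00,
         1.00000000e+00]])}
```

View pics/top0.png

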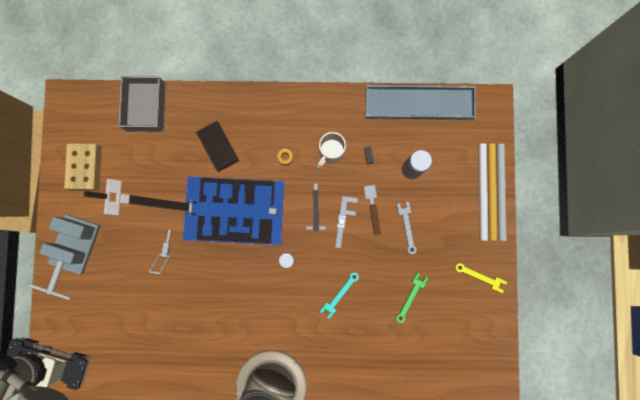

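View pics/side0.png

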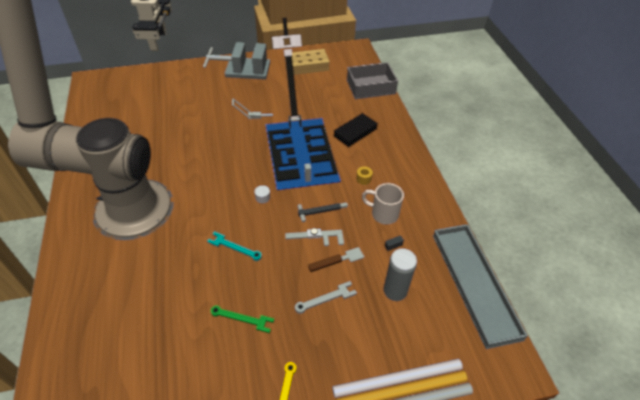

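Top view: the chuck key is at (316,207), the caliper at (343,222), the scraper at (372,210) and the silver spanner at (406,228). The tray is at (235,210), the laid-back bar runs from (190,207) to (90,195), and the hitch pin is at (163,250). The turquoise, green and yellow spanners are decoys.

```bash
cat > h.py <<'E'
import numpy as np,cv2
from scipy.spatial.transform import Rotation as Ro
def ray(cm,uv,z=0.):
    """pixel(s) -> world points on plane of height z"""
    uv=np.atleast_2d(np.asarray(uv,float)); M=cm["camera_from_world"]; R=M[:3,:3]; c=-R.T@M[:3,3]
    d=(R.T@np.linalg.inv(cm["K"])@np.c_[uv,np.ones(len(uv))].T).T
    return c+d*((z-c[2])/d[:,2])[:,None]
def proj(cm,P):
    P=np.atleast_2d(np.asarray(P,float)); M=cm["camera_from_world"]; q=(M[:3,:3]@P.T).T+M[:3,3]; q=(cm["K"]@q.T).T
    return q[:,:2]/q[:,2:]
def pts(cm,d):
    """world point image from depth"""
    v,u=np.mgrid[:d.shape[0],:d.shape[1]]; M=cm["camera_from_world"]
    q=(np.linalg.inv(cm["K"])@np.stack([u*d,v*d,d]).reshape(3,-1)).T
    return ((q-M[:3,3])@M[:3,:3]).reshape(d.shape+(3,))
def delta(bot,xyz,ydir=None):
    """row to put TCP at xyz with the jaws' opening axis at world angle ydir (mod pi); None keeps"""
    o=bot.get_obs(); R=Ro.from_euler("xyz",o["tcp_rot"]).as_matrix()
    s=R.T@(np.asarray(xyz)-o["tool_pos"]); t=0
    if ydir is not None:
        cur=np.arctan2(R[1,1],R[0,1]); t=(cur-ydir+np.pi/2)%np.pi-np.pi/2   # tool z is down: turn is negative world yaw
    return np.r_[s,np.degrees(t)/5].round(2), o["joint_positions"][5]+t
def snap(bot,name,tag):
    cm=bot.camera_model(name); p,d=bot.capture(name); cv2.imwrite(f"pics/{tag}.png",p); np.savez(f"pics/{tag}.npz",p=p,d=d,**cm); return cm,p,d
def load(tag):
    f=np.load(f"pics/{tag}.npz"); return f,f["p"],f["d"]
E
python3 - <<'E'
from h import *
from plant import bot
cm,_,_=load("top0")
for n,uv,z in [("key",(316,207),8),("cal",(343,222),5),("scr",(372,210),9),("span",(406,228),10),("tray",(235,210),15),("pin",(166,240),9),("traycorn",(190,178),15),("tc2",(284,182),15),("lug",(273,211),60)]:
    print(n,ray(cm,uv,z).round())
w=bot.camera_model("wrist"); o=bot.get_obs(); M=w["camera_from_world"];R=M[:3,:3]; c=-R.T@M[:3,3]
T=Ro.from_euler("xyz",o["tcp_rot"]).as_matrix(); print("cam in tool",T.T@(c-o["tool_pos"]),"\n axes in tool\n",(T.T@R.T).round(3),w["K"])
t=np.array([480,20,400.]); print(delta(bot,t,np.pi/2))
E
```

```text
key [[ 545. -131.    8.]]
cal [[ 499. -215.    5.]]
scr [[ 537. -304.    9.]]
span [[ 483. -409.   10.]]
tray [[532. 120.  15.]]
pin [[437. 332.   9.]]
traycorn [[630. 263.  15.]]
tc2 [[621. -30.  15.]]
lug [[526.  -3.  60.]]
cam in tool [ 85.90539662  -0.20243521 -92.25610905] 
 axes in tool
 [[-0.002 -0.951 -0.31 ]
 [ 1.    -0.001 -0.001]
 [ 0.001 -0.31   0.951]] [[306.29975395   0.         320.07913741]
 [  0.         306.29975395 201.98539831]
 [  0.           0.           1.        ]]
(array([-459.9 , -385.95, -107.94,   -2.88]), np.float64(-0.3977632369809213))
```

carry_out([
  [[-460,-345,-38,-2.88],[-460,-345,-38,-2.88],[-460,-345,-38,-2.88],[-460,-345,-38,-2.88],[-460,-345,-38,-2.88],[-460,-345,-38,-2.88],[-460,-345,-38,-2.88],[-460,-345,-38,-2.88],[-460,-345,-38,-2.88],[-460,-345,-38,-2.88],[-460,-345,-38,-2.88],[-460,-345,-38,-2.88],[-460,-345,-38,-2.88],[-460,-345,-38,-2.88],[-460,-345,-38,-2.88]],
])

```text
time: 1.6
tool_pos: [489.6, 60.6, 329.9]
tcp_rot: [3.141, -0.001, -3.141]
contact_force: [-0.8, -0.3, 0.5]
grip_width: 91.7
```

Run:
```python
from h import *
from plant import bot
print(bot.get_obs()["tool_pos"],bot.get_obs()["tcp_rot"],bot.get_obs()["joint_positions"])
snap(bot,"wrist","w1")
```

```text
[489.55995158  60.55716435 329.94923443] [ 3.14114761e+00 -1.03355783e-03 -3.14123350e+00] [-3.26449755e-02  2.55576462e-01  1.54052099e+00  4.21242393e-04
  1.34654290e+00 -1.60389411e+00]
```

View pics/w1.png

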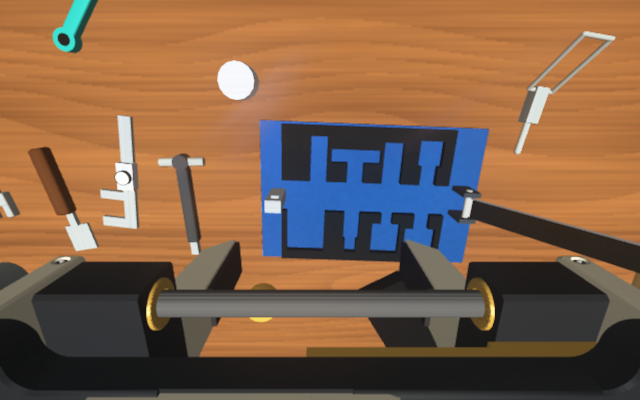

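Wrist view w1: image up is −x (robot side) and right is +y. From left to right the pockets are caliper (310), chuck key (355, T at row 157), scraper (390) and spanner (430). The lug is at (273,203), the bar hinge at (467,205), and the pin has its head at (535,105) and its tip at (518,152).

```bash
cat > tray.py <<'E'
from h import *
def tray(tag):
    cm,p,d=load(tag); P=pts(cm,d); z=P[...,2]
    hsv=cv2.cvtColor(p,cv2.COLOR_BGR2HSV); blue=(cv2.inRange(hsv,(105,120,60),(125,255,255))>0)
    L=cv2.connectedComponentsWithStats(cv2.morphologyEx((blue*255).astype(np.uint8),cv2.MORPH_CLOSE,np.ones((9,9))))
    i=1+np.argmax(L[2][1:,4]); m=L[1]==i
    foam=m|False
    return cm,p,P,z,blue,m
E
python3 - <<'E'
from tray import *
cm,p,P,z,blue,m=tray("w1")
for uv in [(250,230),(240,80),(300,190),(300,130),(375,140),(430,150),(320,150),(340,165),(185,190),(123,178),(270,225),(475,140),(540,100)]:
    print(uv,P[uv[1],uv[0]].round(1),p[uv[1],uv[0]])
E
```

```text
(250, 230) [585.3 -44.8  -1.9] [ 70 119 184]
(240, 80) [378.  -34.7  30.9] [253 249 247]
(300, 190) [520.9  32.1   5.9] [195 107  50]
(300, 130) [437.4  34.5  15.8] [45 44 47]
(375, 140) [450.5 132.7  14.1] [43 41 42]
(430, 150) [465.2 210.    4.1] [191 107  51]
(320, 150) [465.   60.4   3.8] [199 108  51]
(340, 165) [483.8  87.3  13.5] [48 40 38]
(185, 190) [ 518.1 -126.    15.2] [93 91 92]
(123, 178) [ 499.8 -204.7   20.4] [253 254 254]
(270, 225) [574.9 -13.4   3.9] [190 106  55]
(475, 140) [451.6 268.2   5.9] [183 103  55]
(540, 100) [400.9 335.8  18.1] [223 227 219]
```

```bash
cat >> tray.py <<'E'
def rect(tag,z,x0,x1,y0,y1,s=2):
    """orthorectify onto plane z: rows = x (down = +x), cols = y (right=+y), s px/mm"""
    cm,p,d=load(tag)
    W=np.array([[x0,y0,z],[x0,y1,z],[x1,y1,z],[x1,y0,z]],float)
    dst=np.float32([[0,0],[(y1-y0)*s,0],[(y1-y0)*s,(x1-x0)*s],[0,(x1-x0)*s]])
    H=cv2.getPerspectiveTransform(np.float32(proj(cm,W)),dst)
    return cv2.warpPerspective(p,H,(int((y1-y0)*s),int((x1-x0)*s)),flags=cv2.INTER_CUBIC)
E
python3 - <<'E'
from tray import *
r=rect("w1",6,400,660,-60,300)
hsv=cv2.cvtColor(r,cv2.COLOR_BGR2HSV); b=cv2.inRange(hsv,(100,110,60),(125,255,255))
def edges(line): 
    e=np.flatnonzero(np.diff((line>0).astype(int))); return e/2
print("y edges of blue at given x (z=6 plane)")
for x in (440,450,460,470,480,490,500,520,540,550,560,570,580,590,600): print(x,(edges(b[(x-400)*2])-60)[:24])
print("x edges at y")
for y in (-30,-25,-20,0,10,20,68,80,95,110,125,140,165,190,220,240,250,255): print(y,(edges(b[:,(y+60)*2])+400)[:12])
cv2.imwrite("pics/rect1.png",r)
E
```

```text
y edges of blue at given x (z=6 plane)
440 [-19.5   9.  243.  283. ]
450 [-20.    8.5  47.   70.5 242.  283. ]
460 [-21.    8.5  46.5  70.5 146.5 172.5 194.5 225.5 241.5 282. ]
470 [-21.    8.   46.   70.   74.5 142.  146.  172.5 194.  225.5 241.5 282. ]
480 [-21.5   7.5  46.   69.5  75.  142.  145.5 172.  193.5 224.5 241.  281.5]
490 [-22.    7.   45.5  69.5  96.  119.5 145.  171.5 198.5 219.5 240.  281. ]
500 [-22.5   7.   45.   69.5  95.5 119.  145.  171.  198.  219.  240.  280.5]
520 [-23.  -10.5  11.  246.5 275.5 280. ]
540 [-23.5 -20.5   8.  265. ]
550 [-24.5 -21.   11.  264.5]
560 [-24.5   4.5  10.5  66.5  93.5 116.5 147.5 164.  195.5 216.5 236.5 250. ]
570 [-24.5   4.   10.5  66.   93.  116.5 146.5 164.  195.  216.  237.  261.5]
580 [-25.    3.5  10.   65.5  92.5 116.  134.  174.5 184.  225.  236.5 277.5]
590 [-25.5   3.    9.5  65.5  92.5 115.5 134.  174.5 183.  226.5 236.5 277.5]
600 [-26.    2.5   9.5  65.   95.  112.  134.  174.  183.  186.5 199.  226.
 236.  277. ]
x edges at y
-30 []
-25 [580.5 623. ]
-20 [452.5 536.  554.  623. ]
0 [426.  517.5 555.5 624. ]
10 [426.  429.5 505.  518.  535.  549.  586.5 608.5]
20 [426.5 430.  505.5 610. ]
68 [428.5 431.5 445.  550.5]
80 [428.5 432.5 462.  480.5 507.5 551.5]
95 [429.  432.5 462.5 481.  508.  595.5 607.  608. ]
110 [430.  433.5 463.  613.5]
125 [430.5 434.  463.5 482.  509.5 553.5]
140 [431.  434.5 464.  483.  509.5 553.5 570.  615. ]
165 [432.  435.5 454.  555.  570.5 615.5]
190 [433.  436.  511.5 555.5 578.  596.5]
220 [434.5 437.5 452.  487.  512.5 557.  579.5 607. ]
240 [435.  438.5 504.  615.5]
250 [435.5 515.  521.5 551.  559.5 626. ]
255 [435.5 515.  525.  551.  563.5 631.5]
```

View pics/rect1.png

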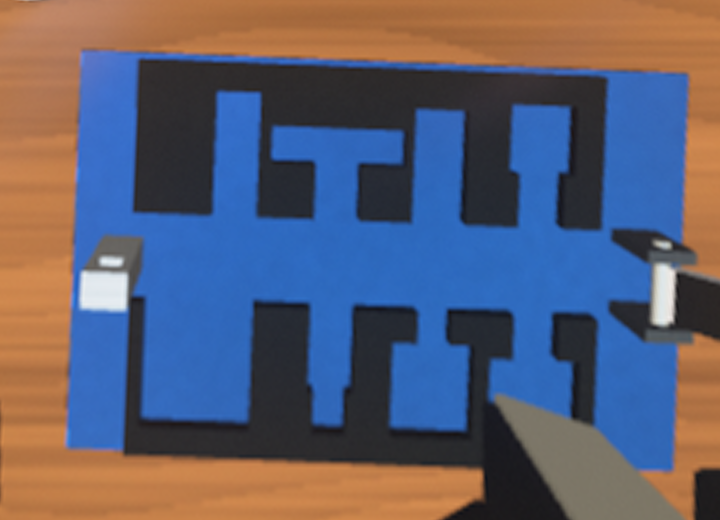

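The tray's yaw is about −0.039, and the pocket spacing comes out at 50 mm as specified. Next I'll look at the four tools from above.

carry_out([
  [[10,-320,30,0],[10,-320,30,0],[10,-320,30,0],[10,-320,30,0],[10,-320,30,0],[10,-320,30,0],[10,-320,30,0],[10,-320,30,0],[10,-320,30,0]],
])

```text
time: 2.55
tool_pos: [480.2, -259.1, 300.1]
tcp_rot: [3.141, -0.0, 3.142]
contact_force: [-0.1, 0.4, 0.1]
grip_width: 91.9
```

Run:
```python
from tray import *
from plant import bot
print(bot.get_obs()["tool_pos"],bot.get_obs()["tcp_rot"])
snap(bot,"wrist","w2")
r=rect("w2",6,390,620,-470,-80); cv2.imwrite("pics/rect2.png",r)
```

```text
[ 480.19110277 -259.09522105  300.11069841] [ 3.14060390e+00 -2.80466839e-04  3.14158927e+00]
```

View pics/rect2.png

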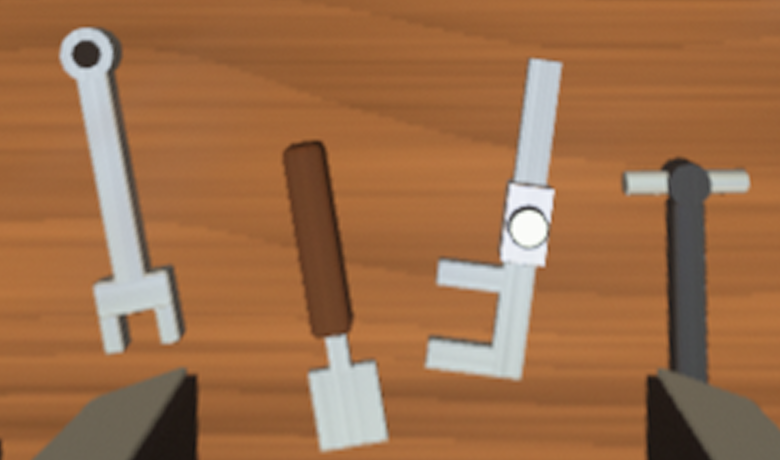

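All four tools are out. In the rectified view the spanner is at (115,190), the scraper at (325,260), the caliper at (528,225) and the chuck key at (687,270). The spanner is the silver one, since the decoys are coloured. I'll hover over it with the jaws aligned to measure it precisely.

carry_out([
  [[-2,-154,100,-2.26],[-2,-154,100,-2.26],[-2,-154,100,-2.26],[-2,-154,100,-2.26],[-2,-154,100,-2.26],[-2,-154,100,-2.26],[-2,-154,100,-2.26]],
])

```text
time: 3.3
tool_pos: [483.1, -412.5, 201.5]
tcp_rot: [-3.141, 0.001, -2.943]
contact_force: [0.1, 0.6, 0.7]
grip_width: 91.8
```

```bash
cat >> tray.py <<'E'
def arect(tag,z,o,a,L=(-100,100),W=(-50,50),s=4):
    """orthorectify on plane z in a frame at o=(x,y) turned by a: rows = along (down = +), cols = left (+ right)"""
    cm,p,d=load(tag); c,n=np.array([np.cos(a),np.sin(a)]),np.array([-np.sin(a),np.cos(a)])
    W4=np.array([list(np.add(o,l*c+w*n))+[z] for l,w in((L[0],W[0]),(L[0],W[1]),(L[1],W[1]),(L[1],W[0]))])
    w,h=(W[1]-W[0])*s,(L[1]-L[0])*s
    H=cv2.getPerspectiveTransform(np.float32(proj(cm,W4)),np.float32([[0,0],[w,0],[w,h],[0,h]]))
    return cv2.warpPerspective(p,H,(w,h),flags=cv2.INTER_CUBIC)
def nonwood(im):
    h=cv2.cvtColor(im,cv2.COLOR_BGR2HSV); return ((h[...,1]<100)|(h[...,2]<115)).astype(np.uint8)
def widths(m,rows,L0=-100,W0=-50,s=4):
    out=[]
    for r in rows:
        l=m[int((r-L0)*s)]; n,lab,st,_=cv2.connectedComponentsWithStats(l[None]); 
        k=[(st[i,0],st[i,0]+st[i,2]) for i in range(1,n) if st[i,2]>4*s]
        out.append((r,[(round(a/s+W0,1),round(b/s+W0,1)) for a,b in k]))
    return out
E
python3 - <<'E'
from tray import *
from plant import bot
print(bot.get_obs()["tool_pos"],bot.get_obs()["tcp_rot"])
snap(bot,"wrist","w3")
for z in(12,0):
    r=arect("w3",z,(482,-413.5),.197); m=nonwood(r)
    print(z,[w for w in widths(m,(-75,-66,-55,-40,-30,-20,-10,0,10,20,30,40,50,60))])
    print(widths(np.ascontiguousarray(m.T),(-1,0,1),-50,-100))
r=arect("w3",12,(482,-413.5),.197);cv2.imwrite("pics/r3.png",r)
E
```

```text
[ 483.12669359 -412.49466338  201.53823309] [-3.14069316e+00  1.06680779e-03 -2.94262806e+00]
12 [(-75, [(np.float64(-7.8), np.float64(11.8))]), (-66, [(np.float64(-11.2), np.float64(15.5))]), (-55, [(np.float64(-6.0), np.float64(10.2))]), (-40, [(np.float64(-6.2), np.float64(9.8))]), (-30, [(np.float64(-6.2), np.float64(9.8))]), (-20, [(np.float64(-6.2), np.float64(9.5))]), (-10, [(np.float64(-6.5), np.float64(9.5))]), (0, [(np.float64(-6.8), np.float64(9.2))]), (10, [(np.float64(-6.8), np.float64(9.2))]), (20, [(np.float64(-6.8), np.float64(9.2))]), (30, [(np.float64(-7.0), np.float64(9.2))]), (40, [(np.float64(-7.0), np.float64(9.0))]), (50, [(np.float64(-18.2), np.float64(19.8))]), (60, [(np.float64(-18.2), np.float64(19.8))])]
[(-1, [(np.float64(-78.8), np.float64(63.5))]), (0, [(np.float64(-79.2), np.float64(63.5))]), (1, [(np.float64(-79.2), np.float64(63.5))])]
0 [(-75, [(np.float64(-7.8), np.float64(12.0))]), (-66, [(np.float64(-11.8), np.float64(16.0))]), (-55, [(np.float64(-7.5), np.float64(11.5))]), (-40, [(np.float64(-6.5), np.float64(10.2))]), (-30, [(np.float64(-6.5), np.float64(10.0))]), (-20, [(np.float64(-6.5), np.float64(10.0))]), (-10, [(np.float64(-6.8), np.float64(10.0))]), (0, [(np.float64(-7.0), np.float64(10.0))]), (10, [(np.float64(-7.0), np.float64(9.8))]), (20, [(np.float64(-7.2), np.float64(9.5))]), (30, [(np.float64(-7.2), np.float64(9.5))]), (40, [(np.float64(-7.2), np.float64(9.5))]), (50, [(np.float64(-18.0), np.float64(20.0))]), (60, [(np.float64(-18.8), np.float64(20.5))])]
[(-1, [(np.float64(-78.8), np.float64(69.8))]), (0, [(np.float64(-79.0), np.float64(69.8))]), (1, [(np.float64(-79.0), np.float64(69.8))])]
```

carry_out([
  [[1.4,0.6,45,0.14],[1.4,0.6,90,0.14],[1.4,0.6,118,0.14],[1.4,0.6,128,0.14],[1.4,0.6,131.5,0.14],[1.4,0.6,131.5,0.14]],
], fingers=60)

```text
time: 3.95
tool_pos: [481.5, -414.1, 70.3]
tcp_rot: [-3.14, 0.001, -2.956]
contact_force: [-0.1, -0.4, -0.4]
grip_width: 60.2
```

carry_out([
  [[0,0,0,0],[0,0,0,0],[0,0,0,0],[0,0,0,0],[0,0,0,0],[0,0,0,0],[0,0,0,0]],
], fingers=0)

```text
time: 4.65
tool_pos: [480.6, -413.8, 68.7]
tcp_rot: [3.141, -0.0, -2.957]
contact_force: [-1.3, 1.4, 1.4]
grip_width: 15.8
```

carry_out([
  [[0,0,-40,0],[0,0,-90,0],[-20,30,-100,0.4],[-165,600,-100,2.56],[-165,600,-100,2.56],[-165,600,-100,2.56],[-165,600,-100,2.56],[-165,600,-100,2.56],[-165,600,-100,2.56],[-165,600,-100,2.56],[-165,600,-100,2.56],[-165,600,-100,2.56],[-165,600,-100,2.56],[-165,600,-100,2.56],[-165,600,-100,2.56],[-165,600,-100,2.56],[-165,600,-100,2.56],[-165,600,-100,2.56]],
])

```text
time: 6.45
tool_pos: [532.5, 205.2, 168.4]
tcp_rot: [-3.141, -0.001, 3.102]
contact_force: [-0.1, -0.2, -1.9]
grip_width: 15.8
```

Run:
```python
from tray import *
from plant import bot
o=bot.get_obs();print(o["tool_pos"],o["tcp_rot"],o["grip_width"])
snap(bot,"wrist","w4")
print(delta(bot,(532.4,205.9,110),np.pi/2-.039))
c,p,d=load("w4"); P=pts(c,d)
```

```text
[532.51515786 205.1817749  168.35157986] [-3.14103570e+00 -9.40411366e-04  3.10205293e+00] 15.795494868135403
(array([ 2.80e-01,  1.02e+00,  5.85e+01, -1.00e-02]), np.float64(-1.2986258582517902))
```

View pics/w4.png

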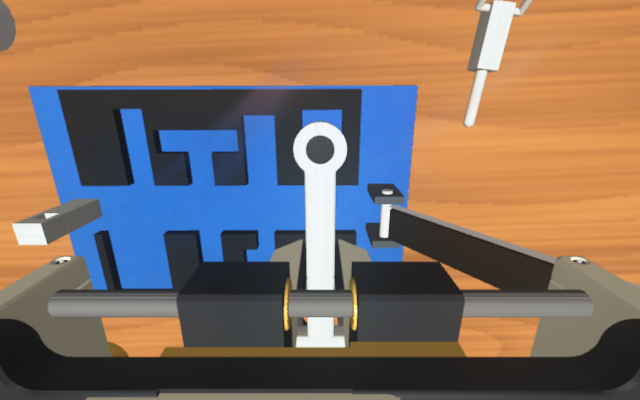

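Run:
```python
from tray import *
for z in (6,15):
    r=arect("w4",z,(533.4,205.9),-.039,W=(-200,100)); h=cv2.cvtColor(r,cv2.COLOR_BGR2HSV)
    dark=(h[...,2]<90).astype(np.uint8); b=((h[...,1]>110)&(h[...,0]>95)&(h[...,2]>110)).astype(np.uint8)
    print(z); 
    for row in (-92,-80,-76,-72,-60,-50,-40,-30): print(row,[tuple(map(float,t)) for t in widths(b,(row,),W0=-200)[0][1]])
    for col in (-15,-14,12,13,14,15,-155,-100,-50,-45,-55): print("col",col,[tuple(map(float,t)) for t in widths(np.ascontiguousarray(b.T),(col,),L0=-200,W0=-100)[0][1]])
c,p,d=load("w4"); P=pts(c,d)
print("hinge pin",[P[v,u].round(1) for u,v in((385,215),(385,225),(385,205))],"lug",P[232,32].round(1),P[222,45].round(1))
print("bar pts",[P[v,u].round(1) for u,v in((400,220),(430,235),(460,245),(490,260),(530,275))])
```

```text
6
-92 [(31.0, 74.8)]
-80 [(-160.8, -143.2), (-15.8, 16.5), (31.0, 74.8)]
-76 [(-160.8, -143.2), (-63.0, -37.5), (-16.0, 16.8), (31.0, 74.8)]
-72 [(-160.8, -143.2), (-62.8, -37.5), (-15.8, -8.0), (5.0, 16.5), (31.0, 74.5)]
-60 [(-160.8, -143.2), (-132.8, -68.5), (-63.0, -37.5), (31.0, 74.5)]
-50 [(-160.8, -143.2), (-132.8, -68.5), (-63.0, -37.5), (31.0, 74.5)]
-40 [(-160.8, -143.2), (-110.8, -91.2), (-62.8, -37.5), (31.2, 74.8)]
-30 [(-160.8, -143.2), (-110.8, -91.2), (-62.8, -37.5), (31.0, 74.8)]
col -15 [(-81.8, -67.8), (-19.0, 18.0)]
col -14 [(-81.8, -68.5)]
col 12 [(-82.0, -68.0)]
col 13 [(-82.0, -67.2), (-19.8, 22.5)]
col 14 [(-82.0, -66.2), (-19.8, 22.5)]
col 15 [(-82.0, -65.2), (-19.8, 22.5)]
col -155 [(-82.8, 83.2)]
col -100 [(-66.0, 54.2)]
col -50 [(-77.5, 54.2)]
col -45 [(-77.5, 45.2)]
col -55 [(-77.5, 54.2)]
15
-92 [(30.0, 72.0)]
-80 [(-155.2, -138.0), (-15.2, 16.0), (30.0, 72.0)]
-76 [(-155.2, -138.2), (-60.8, -36.2), (-15.5, 16.0), (30.0, 72.0)]
-72 [(-155.2, -138.2), (-60.5, -36.2), (-15.2, -9.0), (6.8, 16.0), (30.0, 72.0)]
-60 [(-155.0, -138.0), (-128.0, -66.0), (-60.8,
[... 179 characters left out ...]
38.0), (-106.8, -88.0), (-60.8, -36.2), (30.0, 72.0)]
col -15 [(-81.5, -68.2), (-22.2, 19.0)]
col -14 [(-82.0, -68.8)]
col 12 [(-82.0, -68.5), (-21.8, 18.2)]
col 13 [(-82.0, -67.5), (-22.2, 18.5)]
col 14 [(-82.0, -66.5), (-22.2, 18.5)]
col 15 [(-82.0, -65.5), (-22.2, 18.5)]
col -155 [(-82.2, 77.2)]
col -100 [(-66.8, 49.2)]
col -50 [(-78.0, 49.5)]
col -45 [(-78.0, 43.8)]
col -55 [(-78.0, 49.2)]
hinge pin [array([531.9, 255.4,  37.1]), array([540.3, 255.7,  37.1]), array([523.7, 255.2,  37.2])] lug [524.4   3.8  63.8] [518.5  12.1  60.6]
bar pts [array([529.9, 262.9,  53.7]), array([532.6, 277.4,  75.4]), array([533. , 290.5,  90.6]), array([535.2, 300.9, 106.1]), array([535.3, 312.7, 122.5])]
```

The spanner pocket estimate holds to about 0.4 mm. One problem: the gripper body (±95 mm) would meet the laid-back bar if I lowered it fully here. I'll check how the spanner sits in the hand and work out the lowest safe height.

Run:
```python
from tray import *
r=arect("w4",111.7,(533.4,205.9),-.039)
h=cv2.cvtColor(r,cv2.COLOR_BGR2HSV); m=((h[...,1]<40)&(h[...,2]>170)).astype(np.uint8)
print(widths(m,(-70,-66,-55,-50,-40,-30,-20,-15)))
mt=np.ascontiguousarray(m.T); print(widths(mt,(-4,-2,0,2,4),-50,-100))
```

```text
[(-70, [(np.float64(-13.0), np.float64(-5.8)), (np.float64(4.0), np.float64(11.2))]), (-66, [(np.float64(-14.0), np.float64(-7.8)), (np.float64(6.0), np.float64(12.0))]), (-55, [(np.float64(-9.2), np.float64(7.2))]), (-50, [(np.float64(-8.5), np.float64(6.8))]), (-40, [(np.float64(-8.5), np.float64(6.8))]), (-30, [(np.float64(-8.5), np.float64(6.8)), (np.float64(30.5), np.float64(35.0))]), (-20, [(np.float64(-8.5), np.float64(6.8)), (np.float64(30.5), np.float64(35.0))]), (-15, [(np.float64(-8.5), np.float64(6.8))])]
[(-4, [(np.float64(-77.8), np.float64(-71.2)), (np.float64(-58.8), np.float64(13.5)), (np.float64(31.8), np.float64(53.8))]), (-2, [(np.float64(-78.2), np.float64(-71.8)), (np.float64(-58.2), np.float64(13.5)), (np.float64(31.8), np.float64(53.8))]), (0, [(np.float64(-78.2), np.float64(-71.8)), (np.float64(-58.2), np.float64(13.5)), (np.float64(31.8), np.float64(53.8))]), (2, [(np.float64(-78.0), np.float64(-71.2)), (np.float64(-59.0), np.float64(13.5)), (np.float64(31.8), np.float64(53.8))]), (4, [(np.float64(-77.2), np.float64(-69.8)), (np.float64(-60.2), np.float64(13.5)), (np.float64(31.8), np.float64(53.8))])]
```

carry_out([
  [[0.8,1.2,35,0],[0.8,1.2,55,0],[0.8,1.2,62,0],[0.8,1.2,66,0],[0.8,1.2,68,0],[0.8,1.2,68,0]],
])

```text
time: 7.1
tool_pos: [532.5, 207.2, 101.5]
tcp_rot: [3.141, 0.001, 3.102]
contact_force: [0.4, 0.3, -1.4]
grip_width: 15.3
```

carry_out([
  [[0,-0.4,2,0],[0,-0.4,4,0],[0,-0.4,6,0],[0,-0.4,7,0],[0,-0.4,7,0]],
])

```text
time: 7.6
tool_pos: [531.8, 207.0, 93.5]
tcp_rot: [-3.142, -0.0, 3.103]
contact_force: [-0.9, -0.1, -2.0]
grip_width: 15.7
```

Run:
```python
from tray import *
from plant import bot
for i in range(3): 
    o=bot.get_obs();print(o["tool_pos"].round(2),o["contact_force"].round(1),o["moment"].round(2),o["grip_width"]); 
    if i<2: snap(bot,"wrist","w5")
c,p,d=load("w5"); P=pts(c,d); u0=40+22
zu=o["tool_pos"][2]-68.7+12
r=arect("w5",zu,(533.4,205.9),-.039)
h=cv2.cvtColor(r,cv2.COLOR_BGR2HSV); m=((h[...,1]<40)&(h[...,2]>170)).astype(np.uint8)
print(zu,widths(m,(-66,-50,-40,-30,-20)))
mt=np.ascontiguousarray(m.T); print(widths(mt,(0,),-50,-100))
bl=((h[...,1]>110)&(h[...,0]>95)).astype(np.uint8)
r=arect("w5",15,(533.4,205.9),-.039);h=cv2.cvtColor(r,cv2.COLOR_BGR2HSV);bl=((h[...,1]>110)&(h[...,0]>95)).astype(np.uint8)
print(widths(bl,(-81,-79,-76)),widths(bl,(-30,-20,-10)))
```

```text
[531.83 207.    93.54] [-0.9 -0.1 -2. ] [-0.04  0.06  0.02] 15.730306839303612
[531.91 207.02  93.64] [ 0.4 -0.7 -1.2] [0.   0.01 0.01] 15.306416537537695
[531.98 207.03  93.74] [-0.8  0.1 -1.9] [ 0.06 -0.03  0.01] 15.556905266261628
37.03698552649709 [(-66, [(np.float64(-12.0), np.float64(-6.0)), (np.float64(7.8), np.float64(14.0))]), (-50, [(np.float64(-6.8), np.float64(8.8))]), (-40, [(np.float64(-6.8), np.float64(8.8))]), (-30, [(np.float64(-6.8), np.float64(8.8))]), (-20, [(np.float64(-6.8), np.float64(8.5))])]
[(0, [(np.float64(-78.8), np.float64(-72.5)), (np.float64(-58.8), np.float64(12.8)), (np.float64(31.2), np.float64(53.2))])]
[(-81, [(np.float64(-15.0), np.float64(16.0)), (np.float64(30.0), np.float64(50.0))]), (-79, [(np.float64(-15.0), np.float64(16.0)), (np.float64(30.0), np.float64(50.0))]), (-76, [(np.float64(-50.0), np.float64(-36.2)), (np.float64(-15.0), np.float64(-6.8)), (np.float64(8.2), np.float64(16.0)), (np.float64(30.0), np.float64(50.0))])] [(-30, [(np.float64(-50.0), np.float64(-36.0)), (np.float64(30.0), np.float64(50.0))]), (-20, [(np.float64(-50.0), np.float64(-8.2)), (np.float64(10.0), np.float64(38.0))]), (-10, [(np.float64(-50.0), np.float64(-8.2)), (np.float64(10.0), np.float64(42.5))])]
```

View pics/w5.png

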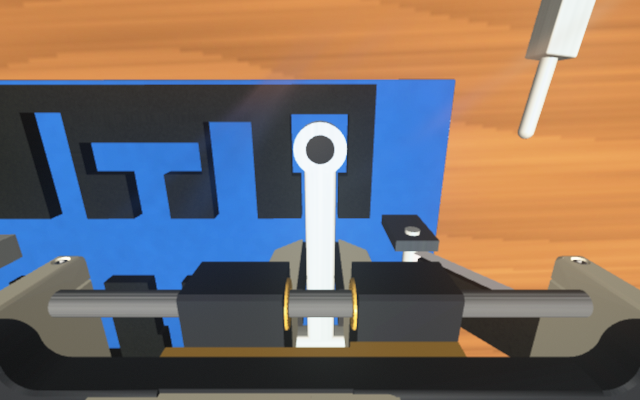

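No contact with the bar at 93 mm, so I'll continue down in small, force-watched steps.

carry_out([
  [[0,-0.5,2,0],[0,-0.5,3,0],[0,-0.5,4,0],[0,-0.5,5,0],[0,-0.5,5,0]],
])

```text
time: 8.2
tool_pos: [532.2, 206.4, 88.9]
tcp_rot: [3.141, 0.001, 3.102]
contact_force: [0.4, -2.2, -0.0]
grip_width: 15.8
```

carry_out([
  [[0,0,1,0],[0,0,2,0],[0,0,3,0],[0,0,4,0],[0,0,4,0]],
])

```text
time: 8.7
tool_pos: [531.9, 206.5, 84.5]
tcp_rot: [3.142, -0.0, 3.103]
contact_force: [0.9, -1.3, -0.6]
grip_width: 15.8
```

carry_out([
  [[0,0,1,0],[0,0,2,0],[0,0,3,0],[0,0,4,0],[0,0,4,0]],
])

```text
time: 9.2
tool_pos: [531.9, 206.5, 80.5]
tcp_rot: [3.142, -0.0, 3.103]
contact_force: [1.0, -1.3, -0.5]
grip_width: 15.3
```

carry_out([
  [[0,0,1,0],[0,0,2,0],[0,0,3,0],[0,0,3,0]],
])

```text
time: 9.6
tool_pos: [532.4, 206.0, 79.1]
tcp_rot: [3.142, 0.002, 3.103]
contact_force: [-2.1, -7.5, 11.8]
grip_width: 15.6
```

carry_out([
  [[0,0,-1,0],[0,0,-1,0],[0,0,-1,0],[0,0,-1,0]],
], fingers=30)

```text
time: 10.0
tool_pos: [532.3, 206.0, 79.4]
tcp_rot: [-3.141, 0.001, 3.103]
contact_force: [-1.2, -5.1, 6.9]
grip_width: 30.0
```

carry_out([
  [[0,0,-10,0],[0,0,-40,0],[40,0,-90,0],[70,-30,-105,0],[90,-50,-110,0],[90,-50,-110,0],[90,-50,-110,0]],
])

```text
time: 10.7
tool_pos: [440.3, 160.2, 189.5]
tcp_rot: [3.141, 0.002, 3.102]
contact_force: [0.2, 0.1, 0.8]
grip_width: 29.8
```

Run:
```python
from tray import *
from plant import bot
o=bot.get_obs();print(o["tool_pos"].round(2),o["contact_force"].round(1))
c,p,d=snap(bot,"wrist","w6")
r=arect("w6",18,(533.4,205.9),-.039);h=cv2.cvtColor(r,cv2.COLOR_BGR2HSV); m=((h[...,1]<60)&(h[...,2]>150)).astype(np.uint8)
print(widths(m,(-66,-50,-30,0,30,45,60,70,78))); print(widths(np.ascontiguousarray(m.T),(0,15,-15),-50,-100))
P=pts(c,d); 
for a in(-50,-30,0,30,45,55):
    u,v=proj(c,[533.4+a,205.9-.039*a,18])[0].round().astype(int); print(a,np.median(P[v-2:v+3,u-2:u+3,2]).round(1),end="; ")
cv2.imwrite("pics/c6.png",cv2.resize(r,None,fx=.75,fy=.75))
```

```text
[440.34 160.19 189.52] [0.2 0.1 0.8]
[(-66, [(np.float64(-14.0), np.float64(-7.2)), (np.float64(6.2), np.float64(12.2))]), (-50, [(np.float64(-8.5), np.float64(6.8))]), (-30, []), (0, []), (30, []), (45, []), (60, [(np.float64(-19.2), np.float64(-6.2))]), (70, [(np.float64(-19.2), np.float64(-9.8))]), (78, [])]
[(0, [(np.float64(-78.8), np.float64(-72.0)), (np.float64(-58.5), np.float64(-45.5))]), (15, []), (-15, [(np.float64(45.2), np.float64(73.0))])]
-50 17.4; -30 149.9; 0 201.6; 30 206.7; 45 189.3; 55 188.4;
```

The spanner is seated (top at about 18 mm, ring end at −78.8). The scraper is next.

carry_out([
  [[-114,-462,-10,-2.34],[-114,-462,-10,-2.34],[-114,-462,-10,-2.34],[-114,-462,-10,-2.34],[-114,-462,-10,-2.34],[-114,-462,-10,-2.34],[-114,-462,-10,-2.34],[-114,-462,-10,-2.34],[-114,-462,-10,-2.34],[-114,-462,-10,-2.34],[-114,-462,-10,-2.34],[-114,-462,-10,-2.34]],
], fingers=60)

```text
time: 11.95
tool_pos: [536.4, -306.3, 197.2]
tcp_rot: [3.14, -0.001, -2.977]
contact_force: [0.5, 1.0, 0.6]
grip_width: 60.3
```

Run:
```python
from tray import *
from plant import bot
o=bot.get_obs();print(o["tool_pos"].round(2),o["tcp_rot"])
c,p,d=snap(bot,"wrist","w7")
for z in (18,0):
    r=arect("w7",z,(536.5,-306),.165);h=cv2.cvtColor(r,cv2.COLOR_BGR2HSV); m=nonwood(r)
    print(z,widths(m,(-70,-60,-50,-40,-30,-20,-10,0,10))); print(widths(np.ascontiguousarray(m.T),(-2,0,2),-50,-100))
```

```text
[ 536.41 -306.25  197.18] [ 3.13974483e+00 -9.62500236e-04 -2.97717365e+00]
18 [(-70, [(np.float64(-9.2), np.float64(10.0))]), (-60, [(np.float64(-9.5), np.float64(10.0))]), (-50, [(np.float64(-9.2), np.float64(0.0)), (np.float64(1.2), np.float64(9.8))]), (-40, [(np.float64(-9.5), np.float64(-0.2)), (np.float64(1.5), np.float64(10.0))]), (-30, [(np.float64(-9.2), np.float64(-1.0)), (np.float64(1.8), np.float64(10.0))]), (-20, [(np.float64(-9.5), np.float64(-1.2)), (np.float64(2.0), np.float64(10.0))]), (-10, [(np.float64(-9.5), np.float64(-1.8)), (np.float64(2.0), np.float64(9.8))]), (0, [(np.float64(-9.5), np.float64(-1.5)), (np.float64(3.2), np.float64(9.8))]), (10, [(np.float64(-9.2), np.float64(-1.5)), (np.float64(2.2), np.float64(9.8))])]
[(-2, [(np.float64(-76.2), np.float64(13.0)), (np.float64(14.5), np.float64(71.0))]), (0, [(np.float64(-76.2), np.float64(-56.0)), (np.float64(15.0), np.float64(71.2))]), (2, [(np.float64(-76.2), np.float64(-25.5)), (np.float64(-21.2), np.float64(-9.8)), (np.float64(14.8), np.float64(71.2))])]
0 [(-70, [(np.float64(-9.8), np.float64(11.0))]), (
[... 383 characters left out ...]
), (-10, [(np.float64(-10.0), np.float64(-1.5)), (np.float64(1.8), np.float64(10.8))]), (0, [(np.float64(-10.0), np.float64(-1.8)), (np.float64(2.0), np.float64(10.5))]), (10, [(np.float64(-10.0), np.float64(-1.5)), (np.float64(2.8), np.float64(10.8))])]
[(-2, [(np.float64(-75.8), np.float64(-17.5)), (np.float64(-17.0), np.float64(-5.8)), (np.float64(-5.0), np.float64(-0.8)), (np.float64(2.2), np.float64(8.8)), (np.float64(9.5), np.float64(19.2)), (np.float64(21.2), np.float64(81.5))]), (0, [(np.float64(-75.8), np.float64(-54.0)), (np.float64(21.8), np.float64(81.5))]), (2, [(np.float64(-75.8), np.float64(-22.0)), (np.float64(-16.8), np.float64(-5.0)), (np.float64(21.5), np.float64(81.5))])]
```

carry_out([
  [[0.9,0.5,45,0],[0.9,0.5,88,0],[0.9,0.5,115,0],[0.9,0.5,124,0],[0.9,0.5,127,0],[0.9,0.5,127,0]],
])

```text
time: 12.6
tool_pos: [535.9, -305.4, 72.7]
tcp_rot: [-3.141, 0.001, -2.975]
contact_force: [0.9, 0.0, 0.1]
grip_width: 60.0
```

carry_out([
  [[0,0,0,0],[0,0,0,0],[0,0,0,0],[0,0,0,0],[0,0,0,0],[0,0,0,0],[0,0,0,0]],
], fingers=0)

```text
time: 13.3
tool_pos: [535.1, -305.8, 71.8]
tcp_rot: [-3.142, 0.0, -2.976]
contact_force: [-0.4, 1.0, 1.7]
grip_width: 19.3
```

carry_out([
  [[0,0,-40,0],[0,0,-90,0],[-10,30,-100,0.4],[-72,456,-100,2.34],[-72,456,-100,2.34],[-72,456,-100,2.34],[-72,456,-100,2.34],[-72,456,-100,2.34],[-72,456,-100,2.34],[-72,456,-100,2.34],[-72,456,-100,2.34],[-72,456,-100,2.34],[-72,456,-100,2.34],[-72,456,-100,2.34],[-72,456,-100,2.34]],
])

```text
time: 14.8
tool_pos: [531.0, 155.0, 171.5]
tcp_rot: [-3.141, -0.001, 3.102]
contact_force: [0.2, -0.3, -0.5]
grip_width: 19.7
```

```bash
cat >> tray.py <<'E'
def place_check(bot,tag,pk,ztop,maskf,rows,prow,th=-.039):
    o=bot.get_obs();print(o["tool_pos"].round(2),o["tcp_rot"].round(3),round(o["grip_width"],1))
    snap(bot,"wrist",tag)
    r=arect(tag,ztop,pk,th); h=cv2.cvtColor(r,cv2.COLOR_BGR2HSV); m=maskf(h).astype(np.uint8)
    f=lambda w:[(a,[tuple(map(float,t)) for t in b]) for a,b in w]
    print("tool",f(widths(m,rows))); print("along",f(widths(np.ascontiguousarray(m.T),(-2,0,2),-50,-100)))
    r=arect(tag,15,pk,th); h=cv2.cvtColor(r,cv2.COLOR_BGR2HSV); b=((h[...,1]>110)&(h[...,0]>95)&(h[...,2]>110)).astype(np.uint8)
    print("pocket z15",f(widths(b,prow))); print("along",f(widths(np.ascontiguousarray(b.T),(-9,0,9),-50,-100)))
E
python3 - <<'E'
from tray import *
from plant import bot
place_check(bot,"w8",(531.5,156.3),bot.get_obs()["tool_pos"][2]-71.8+18,lambda h:(h[...,0]<25)&(h[...,1]>100)&(h[...,2]<140),(-70,-60,-50,-40,-30,-20),(-77,-60,-40,-30))
E
```

```text
[530.98 154.99 171.51] [-3.141e+00 -1.000e-03  3.102e+00] 19.7
tool [(-70, []), (-60, []), (-50, []), (-40, []), (-30, []), (-20, [])]
along [(-2, [(52.2, 58.8)]), (0, [(52.2, 58.8)]), (2, [(52.2, 58.8)])]
pocket z15 [(-77, [(-12.8, 12.8), (33.8, 41.5)]), (-60, [(-50.0, -18.0)]), (-40, [(-50.0, -38.5)]), (-30, [(-50.0, -38.5)])]
along [(-9, [(-78.0, -68.5)]), (0, [(-78.0, -68.5)]), (9, [(-78.0, -67.8)])]
```

Run:
```python
from tray import *
r=arect("w8",117.7,(531.5,156.3),-.039); h=cv2.cvtColor(r,cv2.COLOR_BGR2HSV)
print(h[200,[100,140,170,185,200,215,230,260,300]].tolist())
m=((h[...,0]<15)&(h[...,1]>110)).astype(np.uint8)
print(widths(m,(-70,-60,-50,-40,-30,-20))); print(widths(np.ascontiguousarray(m.T),(-4,4),-50,-100))
```

```text
[[107, 189, 218], [113, 40, 58], [10, 139, 147], [11, 139, 150], [10, 139, 152], [10, 136, 146], [9, 132, 112], [105, 31, 65], [96, 5, 246]]
[(-70, [(np.float64(-10.5), np.float64(8.0))]), (-60, [(np.float64(-10.8), np.float64(8.0))]), (-50, [(np.float64(-10.8), np.float64(8.0))]), (-40, [(np.float64(-10.5), np.float64(7.8))]), (-30, [(np.float64(-10.5), np.float64(7.8))]), (-20, [(np.float64(-11.0), np.float64(8.0))])]
[(-4, [(np.float64(-100.0), np.float64(-94.0)), (np.float64(-75.5), np.float64(12.0))]), (4, [(np.float64(-100.0), np.float64(-94.0)), (np.float64(-75.2), np.float64(12.0))])]
```

carry_out([
  [[-0.4,1.3,40,0],[-0.4,1.3,70,0],[-0.4,1.3,80,0],[-0.4,1.3,84,0],[-0.4,1.3,88,0],[-0.4,1.3,91,0],[-0.4,1.3,92,0],[-0.4,1.3,92,0]],
])

```text
time: 15.65
tool_pos: [531.8, 157.3, 80.3]
tcp_rot: [3.141, 0.001, 3.103]
contact_force: [-0.2, 0.3, -1.7]
grip_width: 19.5
```

carry_out([
  [[0,0,0,0],[0,0,0,0],[0,0,0,0],[0,0,0,0]],
], fingers=34)

```text
time: 16.05
tool_pos: [531.6, 157.3, 79.9]
tcp_rot: [3.141, 0.0, 3.103]
contact_force: [0.8, 0.4, -1.3]
grip_width: 34.0
```

carry_out([
  [[0,0,-10,0],[0,0,-40,0],[40,-10,-90,0],[70,-30,-105,0],[90,-50,-110,0],[90,-50,-110,0],[90,-50,-110,0]],
])

```text
time: 16.75
tool_pos: [440.0, 110.6, 190.8]
tcp_rot: [3.141, 0.002, 3.102]
contact_force: [0.8, 0.4, -0.2]
grip_width: 33.7
```

Run:
```python
from tray import *
from plant import bot
o=bot.get_obs();print(o["tool_pos"].round(2),o["tcp_rot"].round(3))
c,p,d=snap(bot,"wrist","w9"); pk=(531.5,156.3)
r=arect("w9",24,pk,-.039);h=cv2.cvtColor(r,cv2.COLOR_BGR2HSV); m=((h[...,0]<15)&(h[...,1]>110)).astype(np.uint8)
print(widths(m,(-70,-50,-30,0))); print(widths(np.ascontiguousarray(m.T),(-4,4),-50,-100))
P=pts(c,d)
for a in(-60,-40,-20,0):
    u,v=proj(c,[pk[0]+a,pk[1]-.039*a,24])[0].round().astype(int); print(a,np.median(P[v-2:v+3,u-2:u+3,2]).round(1),end="; ")
print(delta(bot,(539,-125,200),np.pi/2+0))
```

```text
[439.98 110.6  190.82] [3.141e+00 2.000e-03 3.102e+00]
[(-70, [(np.float64(-10.2), np.float64(10.2))]), (-50, [(np.float64(-3.8), np.float64(9.8))]), (-30, []), (0, [])]
[(-4, [(np.float64(-78.2), np.float64(-50.0))]), (4, [(np.float64(-78.2), np.float64(-46.5))])]
-60 23.7; -40 141.9; -20 160.5; 0 203.4; (array([-107.85, -231.79,   -9.54,   -0.45]), np.float64(-1.493517558361309))
```

carry_out([
  [[-108,-232,-9.5,-0.45],[-108,-232,-9.5,-0.45],[-108,-232,-9.5,-0.45],[-108,-232,-9.5,-0.45],[-108,-232,-9.5,-0.45],[-108,-232,-9.5,-0.45],[-108,-232,-9.5,-0.45],[-108,-232,-9.5,-0.45]],
], fingers=60)

```text
time: 17.6
tool_pos: [538.3, -124.1, 198.4]
tcp_rot: [3.14, -0.002, -3.141]
contact_force: [-1.5, 0.7, -0.5]
grip_width: 59.8
```

Run:
```python
from tray import *
from plant import bot
o=bot.get_obs();print(o["tool_pos"].round(2),o["tcp_rot"])
c,p,d=snap(bot,"wrist","w10")
for z in (16,0):
    r=arect("w10",z,(539,-125),0.);h=cv2.cvtColor(r,cv2.COLOR_BGR2HSV); m=nonwood(r)
    print(z,widths(m,(-60,-58,-40,-30,-20,-10,0,10,20,30,40,50))); print(widths(np.ascontiguousarray(m.T),(-2,0,2,20,25,-20,-25),-50,-100))
```

```text
[ 538.26 -124.1   198.39] [ 3.14035041e+00 -1.72232453e-03 -3.14058726e+00]
16 [(-60, [(np.float64(-33.2), np.float64(26.8))]), (-58, [(np.float64(-33.0), np.float64(26.8))]), (-40, [(np.float64(-10.2), np.float64(5.0))]), (-30, [(np.float64(-10.2), np.float64(5.2))]), (-20, [(np.float64(-10.2), np.float64(5.2))]), (-10, [(np.float64(-9.8), np.float64(5.5))]), (0, [(np.float64(-9.8), np.float64(5.5))]), (10, [(np.float64(-9.5), np.float64(5.8))]), (20, [(np.float64(-9.2), np.float64(6.2))]), (30, [(np.float64(-9.2), np.float64(6.2))]), (40, [(np.float64(-9.2), np.float64(6.8))]), (50, [(np.float64(-8.5), np.float64(6.5))])]
[(-2, [(np.float64(-69.8), np.float64(78.0))]), (0, [(np.float64(-69.2), np.float64(78.0))]), (2, [(np.float64(-68.5), np.float64(78.0))]), (20, [(np.float64(-65.5), np.float64(-54.0))]), (25, [(np.float64(-65.5), np.float64(-54.2))]), (-20, [(np.float64(-64.8), np.float64(-53.2))]), (-25, [(np.float64(-64.8), np.float64(-53.2))])]
0 [(-60, [(np.float64(-35.0), np.float64(28.2))]), (-58, [(np.float64(-35.0), np.float64(28.2))]), (-40, [(np.float64(-11.2), np.float64(5.2))]), (-30, [(np.float64(-11.0), np.float64(5.2))]), (-20, [(np.float64(-10.8), np.float64(5.5))]), (-10, [(np.float64(-10.8), np.float64(5.8))]), (0, [(np.float64(-10.5), np.float64(5.8))]), (10, [(np.float64(-10.2), np.float64(6.0))]), (20, [(np.float64(-10.0), np.float64(6.0))]), (30, [(np.float64(-9.8), np.float64(6.5))]), (40, [(np.float64(-9.8), np.float64(6.5))]), (50, [(np.float64(-9.5), np.float64(7.0))])]
[(-2, [(np.float64(-68.8), np.float64(87.5))]), (0, [(np.float64(-68.2), np.float64(87.5))]), (2, [(np.float64(-67.5), np.float64(87.5))]), (20, [(np.float64(-64.2), np.float64(-52.2))]), (25, [(np.float64(-64.5), np.float64(-52.2))]), (-20, [(np.float64(-63.5), np.float64(-51.2))]), (-25, [(np.float64(-63.5), np.float64(-51.2))])]
```

carry_out([
  [[0,-3.1,45,-0.17],[0,-3.1,88,-0.17],[0,-3.1,115,-0.17],[0,-3.1,124,-0.17],[0,-3.1,128,-0.17],[0,-3.1,128,-0.17]],
])

```text
time: 18.25
tool_pos: [539.1, -127.9, 72.1]
tcp_rot: [-3.141, 0.001, -3.125]
contact_force: [0.4, 0.0, 0.6]
grip_width: 60.4
```

carry_out([
  [[0,0,0,0],[0,0,0,0],[0,0,0,0],[0,0,0,0],[0,0,0,0],[0,0,0,0],[0,0,0,0]],
], fingers=0)

```text
time: 18.95
tool_pos: [538.5, -128.3, 71.3]
tcp_rot: [3.141, 0.0, -3.126]
contact_force: [0.3, 1.2, 1.2]
grip_width: 15.3
```

carry_out([
  [[0,0,-40,0],[0,0,-90,0],[0,30,-100,0.1],[5,234,-100,0.63],[5,234,-100,0.63],[5,234,-100,0.63],[5,234,-100,0.63],[5,234,-100,0.63],[5,234,-100,0.63],[5,234,-100,0.63],[5,234,-100,0.63]],
])

```text
time: 20.05
tool_pos: [530.1, 104.0, 171.1]
tcp_rot: [-3.141, -0.0, 3.1]
contact_force: [-0.0, -1.5, -1.9]
grip_width: 15.7
```

Run:
```python
from tray import *
from plant import bot
place_check(bot,"w11",(529.6,106.1),bot.get_obs()["tool_pos"][2]-71.3+16,lambda h:(h[...,1]<60)&(h[...,2]>75)&(h[...,2]<256),(-59,-57,-40,-30,-20),(-64,-55,-45,-40,-35,-30))
```

```text
[530.1  104.03 171.06] [-3.141 -0.     3.1  ] 15.7
tool [(-59, [(-31.2, 27.5)]), (-57, [(-31.2, 27.5)]), (-40, [(-9.5, 5.2)]), (-30, [(-9.2, 5.2)]), (-20, [(-9.5, 5.2), (26.0, 32.5)])]
along [(-2, [(-68.0, 14.0), (16.2, 53.8), (89.5, 95.8)]), (0, [(-67.8, 14.0), (16.2, 53.8), (89.5, 95.8)]), (2, [(-67.2, 14.0), (16.2, 53.8), (89.5, 95.8)])]
pocket z15 [(-64, [(-50.0, -38.2), (-31.8, 32.2)]), (-55, [(-50.0, -38.2), (-32.0, -12.2), (8.0, 32.2)]), (-45, []), (-40, []), (-35, []), (-30, [(-50.0, -38.2)])]
along [(-9, [(-67.0, -57.0)]), (0, [(-67.0, -58.5)]), (9, [(-66.8, -53.8)])]
```

View pics/w11.png

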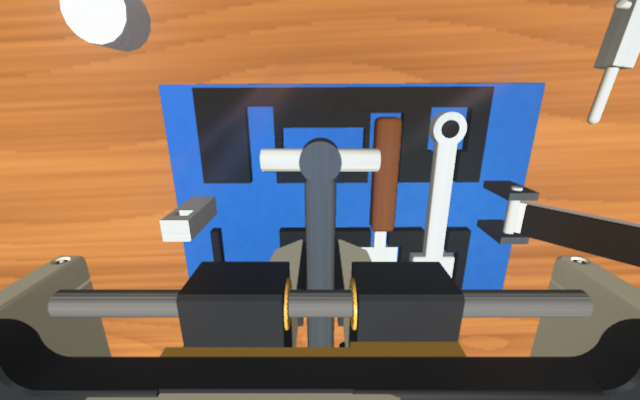

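carry_out([
  [[0.6,2.2,40,0],[0.6,2.2,70,0],[0.6,2.2,80,0],[0.6,2.2,84,0],[0.6,2.2,88,0],[0.6,2.2,91,0],[0.6,2.2,92,0],[0.6,2.2,92,0]],
])

```text
time: 20.9
tool_pos: [529.7, 107.8, 79.8]
tcp_rot: [3.141, 0.001, 3.102]
contact_force: [-0.1, 0.4, -1.8]
grip_width: 15.3
```

carry_out([
  [[0,0,0,0],[0,0,0,0],[0,0,0,0],[0,0,0,0]],
], fingers=28)

```text
time: 21.3
tool_pos: [529.5, 107.8, 79.4]
tcp_rot: [3.141, 0.001, 3.102]
contact_force: [0.1, -0.6, 0.1]
grip_width: 28.0
```

carry_out([
  [[0,0,-10,0],[0,0,-40,0],[40,-10,-90,0],[70,-30,-105,0],[90,-50,-110,0],[90,-50,-110,0],[90,-50,-110,0]],
])

```text
time: 22.0
tool_pos: [437.9, 61.2, 190.3]
tcp_rot: [3.141, 0.002, 3.101]
contact_force: [-0.1, -0.4, -0.4]
grip_width: 28.0
```

Run:
```python
from tray import *
from plant import bot
o=bot.get_obs();print(o["tool_pos"].round(2),o["tcp_rot"].round(3))
c,p,d=snap(bot,"wrist","w12"); P=pts(c,d)
for n,pk,z,A in(("key",(529.6,106.1),22,(-58,-40,-30,-20)),("scr",(531.5,156.3),24,(-60,-40,-20,0,65)),("span",(533.4,206.2),18,(-52,-40,-20,0,20,50))):
  print(n)
  for a in A:
    u,v=proj(c,[pk[0]+a,pk[1]-.039*a,z])[0].round().astype(int); print(a,np.median(P[v-2:v+3,u-2:u+3,2]).round(1),end="; ")
print(delta(bot,(499.5,-207.5,200),np.pi/2-.125))
```

```text
[437.85  61.16 190.27] [3.141e+00 2.000e-03 3.101e+00]
key
-58 21.7; -40 141.9; -30 151.7; -20 195.5; scr
-60 23.4; -40 23.6; -20 201.7; 0 210.9; 65 215.0; span
-52 17.1; -40 17.3; -20 17.3; 0 209.0; 20 213.7; 50 213.9; (array([ -72.04, -266.21,  -10.12,    0.97]), np.float64(-1.4804288355036217))
```

All three are seated at the right heights. The caliper is next.

carry_out([
  [[-72,-266,-10,0.97],[-72,-266,-10,0.97],[-72,-266,-10,0.97],[-72,-266,-10,0.97],[-72,-266,-10,0.97],[-72,-266,-10,0.97],[-72,-266,-10,0.97],[-72,-266,-10,0.97]],
], fingers=60)

```text
time: 22.85
tool_pos: [499.2, -207.2, 198.2]
tcp_rot: [3.14, -0.001, 3.016]
contact_force: [-0.6, 0.8, -0.0]
grip_width: 60.0
```

Run:
```python
from tray import *
from plant import bot
o=bot.get_obs();print(o["tool_pos"].round(2),o["tcp_rot"])
c,p,d=snap(bot,"wrist","w13")
for z in (14,6):
    r=arect("w13",z,(499.5,-207.5),-.125);h=cv2.cvtColor(r,cv2.COLOR_BGR2HSV); m=nonwood(r)
    print(z,widths(m,(-70,-60,-50,-40,-30,-20,-12,-5,0,5,10,15,22,30))); print(widths(np.ascontiguousarray(m.T),(-30,-20,-9,0,9.5),-50,-100))
```

```text
[ 499.18 -207.21  198.2 ] [ 3.14042660e+00 -1.45157928e-03  3.01645511e+00]
14 [(-70, [(np.float64(-7.8), np.float64(8.8))]), (-60, [(np.float64(-7.8), np.float64(8.8))]), (-50, [(np.float64(-7.8), np.float64(8.8))]), (-40, [(np.float64(-8.0), np.float64(8.8))]), (-30, [(np.float64(-7.8), np.float64(8.8))]), (-20, [(np.float64(-10.0), np.float64(10.8))]), (-12, [(np.float64(-10.8), np.float64(11.5))]), (-5, [(np.float64(-11.0), np.float64(11.5))]), (0, [(np.float64(-11.0), np.float64(11.8))]), (5, [(np.float64(-11.0), np.float64(11.5))]), (10, [(np.float64(-11.0), np.float64(11.5))]), (15, [(np.float64(-11.0), np.float64(11.5))]), (22, [(np.float64(-38.5), np.float64(8.5))]), (30, [(np.float64(-39.2), np.float64(8.5))])]
[(-30, [(np.float64(20.8), np.float64(35.0)), (np.float64(58.8), np.float64(75.8))]), (-20, [(np.float64(20.8), np.float64(35.0)), (np.float64(58.8), np.float64(75.8))]), (-9, [(np.float64(-20.8), np.float64(35.0)), (np.float64(58.8), np.float64(75.8))]), (0, [(np.float64(-80.5), np.float64(76.0))]), (9.5, [(np.float64(-20.8), np.float64(20.2))])]
6 [(-70, [(np.float
[... 283 characters left out ...]
2), np.float64(12.0))]), (-5, [(np.float64(-11.2), np.float64(12.0))]), (0, [(np.float64(-11.2), np.float64(12.0))]), (5, [(np.float64(-11.2), np.float64(12.0))]), (10, [(np.float64(-11.5), np.float64(11.8))]), (15, [(np.float64(-11.5), np.float64(11.8))]), (22, [(np.float64(-11.2), np.float64(11.8))]), (30, [(np.float64(-40.5), np.float64(8.8))])]
[(-30, [(np.float64(24.0), np.float64(38.5)), (np.float64(63.0), np.float64(80.5))]), (-20, [(np.float64(23.8), np.float64(38.5)), (np.float64(63.0), np.float64(80.5))]), (-9, [(np.float64(-19.0), np.float64(38.5)), (np.float64(62.8), np.float64(80.5))]), (0, [(np.float64(-80.5), np.float64(80.5))]), (9.5, [(np.float64(-19.0), np.float64(23.2))])]
```

carry_out([
  [[-0.3,0.1,45,0],[-0.3,0.1,88,0],[-0.3,0.1,115,0],[-0.3,0.1,125,0],[-0.3,0.1,129,0],[-0.3,0.1,129,0]],
])

```text
time: 23.5
tool_pos: [499.8, -206.9, 70.9]
tcp_rot: [-3.141, 0.001, 3.018]
contact_force: [0.8, 0.8, 0.3]
grip_width: 59.8
```

carry_out([
  [[0,0,0,0],[0,0,0,0],[0,0,0,0],[0,0,0,0],[0,0,0,0],[0,0,0,0],[0,0,0,0]],
], fingers=0)

```text
time: 24.2
tool_pos: [499.2, -207.3, 70.4]
tcp_rot: [3.142, 0.0, 3.017]
contact_force: [0.3, 1.4, 2.7]
grip_width: 21.4
```

carry_out([
  [[0,0,-40,0],[0,0,-90,0],[0,30,-100,-0.1],[5,265,-100,-0.98],[5,265,-100,-0.98],[5,265,-100,-0.98],[5,265,-100,-0.98],[5,265,-100,-0.98],[5,265,-100,-0.98],[5,265,-100,-0.98],[5,265,-100,-0.98]],
])

```text
time: 25.3
tool_pos: [527.0, 55.4, 169.9]
tcp_rot: [-3.141, -0.001, 3.102]
contact_force: [0.6, -0.2, -1.6]
grip_width: 21.5
```

Run:
```python
from tray import *
from plant import bot
place_check(bot,"w14",(527.6,56.4),bot.get_obs()["tool_pos"][2]-70.4+6,lambda h:(h[...,1]<60)&(h[...,2]>150),(-75,-60,-50,-40,-30),(-82,-70,-60,-50,-40))
```

```text
[526.96  55.39 169.94] [-3.141e+00 -1.000e-03  3.102e+00] 21.5
tool [(-75, [(-9.0, 7.2)]), (-60, [(-9.2, 7.0)]), (-50, [(-9.0, 7.0)]), (-40, [(-9.0, 7.0)]), (-30, [(-43.5, -35.5), (-9.0, 7.0)])]
along [(-2, [(-80.2, -17.5), (-15.2, -4.8), (-1.0, 18.5), (38.2, 61.5)]), (0, [(-80.2, -17.5), (-15.2, -4.8), (-1.0, 18.5), (38.2, 61.5)]), (2, [(-80.2, -17.5), (-15.2, -4.2), (-0.2, 18.0), (38.2, 61.5)])]
pocket z15 [(-82, [(-10.8, 10.8)]), (-70, []), (-60, [(16.8, 21.0)]), (-50, [(17.2, 43.8)]), (-40, [])]
along [(-9, [(-82.8, -77.0)]), (0, [(-82.8, -76.8)]), (9, [(-82.8, -76.8)])]
```

carry_out([
  [[0,1.0,40,0],[0,1.0,70,0],[0,1.0,80,0],[0,1.0,84,0],[0,1.0,88,0],[0,1.0,91,0],[0,1.0,92,0],[0,1.0,92,0]],
])

```text
time: 26.15
tool_pos: [527.4, 57.4, 78.8]
tcp_rot: [3.141, 0.001, 3.103]
contact_force: [0.5, 0.2, -1.5]
grip_width: 22.0
```

carry_out([
  [[0,0,0,0],[0,0,0,0],[0,0,0,0],[0,0,0,0]],
], fingers=34)

```text
time: 26.55
tool_pos: [527.3, 57.4, 78.4]
tcp_rot: [3.142, 0.0, 3.103]
contact_force: [-0.0, 0.5, 0.1]
grip_width: 33.6
```

carry_out([
  [[0,0,-10,0],[0,0,-40,0],[40,10,-90,0],[90,60,-140,0],[70,100,-190,0],[50,100,-200,0],[50,100,-200,0],[50,100,-200,0]],
])

```text
time: 27.35
tool_pos: [481.9, 160.4, 281.2]
tcp_rot: [3.14, 0.006, 3.105]
contact_force: [-0.3, -0.4, 0.3]
grip_width: 34.2
```

Run:
```python
from tray import *
from plant import bot
o=bot.get_obs();print(o["tool_pos"].round(2),o["tcp_rot"].round(3))
snap(bot,"top","top1");snap(bot,"side","side1")
c,p,d=snap(bot,"wrist","w15"); P=pts(c,d)
for n,pk,z,A in(("cal",(527.6,56.4),12,(-70,-50,-30,30,50)),("key",(529.6,106.1),22,(-58,-40,-20,0,20,40)),("scr",(531.5,156.3),24,(-60,-40,-20,0,15)),("span",(533.4,206.2),18,(-52,-40,-20,0,20,50))):
  print(n,end=": ")
  for a in A:
    u,v=proj(c,[pk[0]+a,pk[1]-.039*a,z])[0].round().astype(int); print(a,np.median(P[v-2:v+3,u-2:u+3,2]).round(1),end="; ")
  print()
```

```text
[481.92 160.44 281.16] [3.14  0.006 3.105]
cal: -70 11.4; -50 11.5; -30 11.5; 30 11.7; 50 11.4; 
key: -58 21.6; -40 21.4; -20 21.9; 0 21.3; 20 21.3; 40 225.7; 
scr: -60 23.5; -40 23.7; -20 23.1; 0 23.6; 15 23.0; 
span: -52 17.3; -40 17.3; -20 17.5; 0 17.4; 20 17.3; 50 231.2;
```

View pics/w15.png

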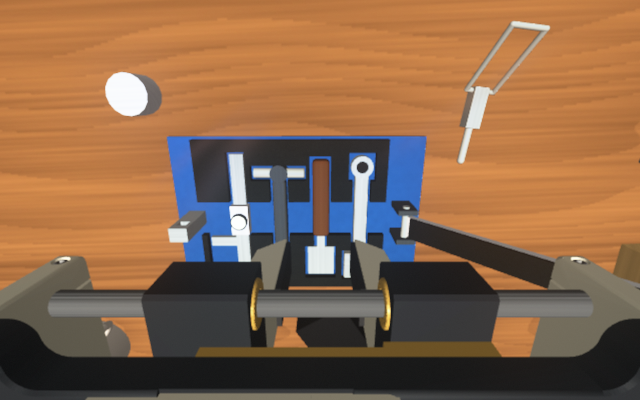

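All four tools are flat: the depth heights match the specification within 1 mm. Now the bar. I'll rise, turn the jaws across the handle, and look.

carry_out([
  [[0,0,-50,1.5],[-5,30,-90,3],[-50,282,-109,18.03],[-50,282,-109,18.03],[-50,282,-109,18.03],[-50,282,-109,18.03],[-50,282,-109,18.03],[-50,282,-109,18.03],[-50,282,-109,18.03],[-50,282,-109,18.03],[-50,282,-109,18.03],[-50,282,-109,18.03],[-50,282,-109,18.03],[-50,282,-109,18.03]],
], fingers=50)

```text
time: 28.9
tool_pos: [542.2, 438.5, 386.6]
tcp_rot: [-3.141, 0.001, 1.531]
contact_force: [-0.2, 0.1, 0.4]
grip_width: 49.7
```

Run:
```python
from tray import *
from plant import bot
o=bot.get_obs();print(o["tool_pos"].round(2),o["tcp_rot"].round(3),o["joint_positions"].round(2))
c,p,d=snap(bot,"wrist","w16"); P=pts(c,d)
m=(P[...,2]>60)&(P[...,2]<330)&(d>0)&(P[...,0]>480)&(P[...,0]<600)&(P[...,1]>240)&(P[...,1]<520)
q=P[m]; uv=np.argwhere(m); h=np.hypot(q[:,1]-255.5,q[:,2]-34); a=np.arctan2(q[:,2]-34,-(q[:,1]-255.5))
for lo in range(30,340,15):
    s=(h>=lo)&(h<lo+15)
    if s.sum()>5: print(lo,s.sum(),"x",np.percentile(q[s,0],[2,50,98]).round(1),"y,z",np.median(q[s,1:],0).round(1),"ang",np.median(a[s]).round(3),"uv",np.median(uv[s],0)[::-1])
```

```text
[542.22 438.53 386.58] [-3.141e+00  1.000e-03  1.531e+00] [0.57 0.66 0.74 0.   1.74 0.61]
30 27 x [525.4 536.1 547. ] y,z [276.7  66.3] ang 2.147 uv [322. 271.]
45 33 x [525.5 536.6 548.5] y,z [286.7  77.6] ang 2.188 uv [322. 269.]
60 35 x [525.4 537.  548.5] y,z [296.1  87.8] ang 2.212 uv [322. 267.]
75 47 x [526.1 537.3 548.5] y,z [306.1  99.2] ang 2.23 uv [322. 265.]
90 38 x [526.7 537.5 548.8] y,z [315.7 110.3] ang 2.24 uv [322. 263.]
105 54 x [526.6 538.1 549.8] y,z [326.9 122.6] ang 2.249 uv [322. 260.]
120 46 x [527.1 539.  549.7] y,z [337.1 134. ] ang 2.254 uv [322.5 257. ]
135 55 x [527.7 538.8 550.8] y,z [345.4 143.4] ang 2.258 uv [322. 255.]
150 72 x [527.9 539.2 550.8] y,z [355.2 155.1] ang 2.262 uv [322. 252.]
165 73 x [528.3 539.5 550.7] y,z [366.4 167.1] ang 2.266 uv [322. 248.]
180 85 x [529.  540.7 551.7] y,z [376.8 178.6] ang 2.268 uv [323. 244.]
195 112 x [528.9 541.2 552.3] y,z [387.2 190.1] ang 2.271 uv [323. 240.]
210 158 x [529.3 540.5 552.5] y,z [395.9 195.6] ang 2.286 uv [322.  234.5]
225 169 x [499.3 543.7 583.5] y,z [408.2 207.2] ang 2.289 uv [325. 228.]
240 661 x [498.4 541.4 585.5] y,z [418.2 217.7] ang 2.291 uv [322. 223.]
255 523 x [497.4 541.8 587. ] y,z [428.6 232.3] ang 2.289 uv [322. 217.]
270 1042 x [498.2 544.4 586.5] y,z [437.9 237.9] ang 2.299 uv [325. 210.]
285 130 x [536.1 542.6 549.3] y,z [446.9 255.5] ang 2.283 uv [322.5 206. ]
300 162 x [536.8 543.4 550. ] y,z [456.9 266.6] ang 2.284 uv [323. 198.]
315 339 x [537.1 543.6 550.6] y,z [470.5 278.3] ang 2.287 uv [323. 185.]
330 273 x [515.5 544.2 566.1] y,z [474.9 281.1] ang 2.297 uv [323. 178.]
```

View pics/w16.png

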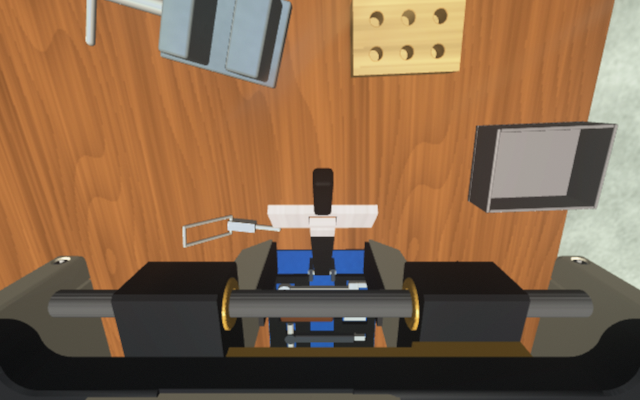

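carry_out([
  [[22,0.4,0,0],[22,0.4,30,0],[22,0.4,55,0],[22,0.4,68,0],[22,0.4,74,0],[22,0.4,76,0],[22,0.4,76,0]],
], fingers=40)

```text
time: 29.65
tool_pos: [543.5, 461.1, 312.0]
tcp_rot: [3.141, -0.001, 1.53]
contact_force: [0.8, -0.5, 0.7]
grip_width: 40.3
```

carry_out([
  [[0,0,0,0],[0,0,0,0],[0,0,0,0],[0,0,0,0],[0,0,0,0],[0,0,0,0]],
], fingers=0)

```text
time: 30.25
tool_pos: [544.4, 460.9, 311.7]
tcp_rot: [3.138, -0.001, 1.529]
contact_force: [4.7, 1.0, -0.0]
grip_width: 13.5
```

Run:
```python
from tray import *
from plant import bot
o=bot.get_obs();print(o["tool_pos"].round(2),o["tcp_rot"].round(3),o["contact_force"].round(1),o["grip_width"])
g=o["tool_pos"]-[0,0,47]; r=np.hypot(g[1]-255.5,g[2]-34); f0=np.arctan2(g[2]-34,255.5-g[1]); print("r",r,"phi",f0)
R=Ro.from_euler("xyz",o["tcp_rot"]).as_matrix()
n=34
for f in np.linspace(f0,0.0,n+1)[1:]:
    t=np.array([-.039*(g[1]-255.5+r*np.cos(f)),-r*np.cos(f)-(g[1]-255.5),34+r*np.sin(f)-g[2]]); print(np.round(R.T@t,1).tolist(),round(f,2))
```

```text
[544.44 460.9  311.73] [ 3.138e+00 -1.000e-03  1.529e+00] [ 4.7  1.  -0. ] 13.483746996164948
r 308.9104774364375 phi 2.298160556695817
[-16.0, 0.1, -13.4] 2.23
[-33.0, 0.2, -25.6] 2.16
[-50.7, 0.3, -36.7] 2.1
[-69.1, 0.4, -46.6] 2.03
[-88.1, 0.4, -55.2] 1.96
[-107.7, 0.5, -62.4] 1.89
[-127.7, 0.6, -68.4] 1.83
[-148.1, 0.7, -73.0] 1.76
[-168.8, 0.8, -76.2] 1.69
[-189.6, 0.8, -78.0] 1.62
[-210.5, 0.9, -78.4] 1.55
[-231.3, 1.0, -77.4] 1.49
[-252.1, 1.0, -74.9] 1.42
[-272.6, 1.1, -71.1] 1.35
[-292.8, 1.1, -65.9] 1.28
[-312.7, 1.1, -59.4] 1.22
[-332.0, 1.2, -51.5] 1.15
[-350.8, 1.2, -42.3] 1.08
[-368.9, 1.2, -31.9] 1.01
[-386.3, 1.3, -20.3] 0.95
[-402.8, 1.3, -7.6] 0.88
[-418.5, 1.3, 6.3] 0.81
[-433.1, 1.3, 21.1] 0.74
[-446.8, 1.3, 37.0] 0.68
[-459.3, 1.2, 53.7] 0.61
[-470.7, 1.2, 71.2] 0.54
[-480.8, 1.2, 89.4] 0.47
[-489.7, 1.2, 108.3] 0.41
[-497.4, 1.1, 127.7] 0.34
[-503.6, 1.1, 147.7] 0.27
[-508.6, 1.0, 167.9] 0.2
[-512.1, 1.0, 188.5] 0.14
[-514.2, 0.9, 209.3] 0.07
[-515.0, 0.9, 230.1] 0.0
```

carry_out([
  [[-16,0.1,-13.4,0],[-33,0.2,-25.6,0],[-50.7,0.3,-36.7,0],[-69.1,0.4,-46.6,0],[-88.1,0.4,-55.2,0],[-107.7,0.5,-62.4,0],[-127.7,0.6,-68.4,0],[-148.1,0.7,-73,0],[-168.8,0.8,-76.2,0],[-189.6,0.8,-78,0],[-210.5,0.9,-78.4,0],[-231.3,1,-77.4,0],[-252.1,1,-74.9,0],[-272.6,1.1,-71.1,0],[-292.8,1.1,-65.9,0],[-312.7,1.1,-59.4,0],[-332,1.2,-51.5,0],[-350.8,1.2,-42.3,0],[-350.8,1.2,-42.3,0]],
])

```text
time: 32.15
tool_pos: [531.2, 107.5, 355.1]
tcp_rot: [3.136, 0.002, 1.526]
contact_force: [4.0, -5.3, 6.8]
grip_width: 13.6
```

Run:
```python
from tray import *
from plant import bot
o=bot.get_obs();print(o["tool_pos"].round(2),o["tcp_rot"].round(3),o["contact_force"].round(1),o["grip_width"])
g=o["tool_pos"]-[0,0,47]; r=np.hypot(g[1]-255.5,g[2]-34); f0=np.arctan2(g[2]-34,255.5-g[1]); print("r",r,"phi",f0)
R=Ro.from_euler("xyz",o["tcp_rot"]).as_matrix()
for f in np.linspace(f0,0.0,17)[1:]:
    t=np.array([-.039*(g[1]-255.5+r*np.cos(f)),-r*np.cos(f)-(g[1]-255.5),34+r*np.sin(f)-g[2]]); print(np.round(R.T@t,1).tolist(),round(f,2))
```

```text
[531.22 107.53 355.07] [3.136e+00 2.000e-03 1.526e+00] [ 4.  -5.3  6.8] 13.646763088751916
r 311.46153306271856 phi 1.075753837963075
[-18.1, 0.0, 10.6] 1.01
[-35.4, 0.1, 22.4] 0.94
[-51.9, 0.1, 35.3] 0.87
[-67.5, 0.1, 49.3] 0.81
[-82.1, 0.1, 64.3] 0.74
[-95.6, 0.0, 80.3] 0.67
[-108.1, 0.0, 97.1] 0.61
[-119.4, -0.0, 114.7] 0.54
[-129.5, -0.1, 133.1] 0.47
[-138.3, -0.1, 152.1] 0.4
[-145.8, -0.2, 171.6] 0.34
[-152.0, -0.3, 191.6] 0.27
[-156.9, -0.4, 212.0] 0.2
[-160.3, -0.5, 232.6] 0.13
[-162.4, -0.6, 253.5] 0.07
[-163.1, -0.7, 274.4] 0.0
```

carry_out([
  [[-18,0,11.5,0],[-35,0,23.5,0],[-51,0,36.5,0],[-67,0,50.5,0],[-81.5,0,65.5,0],[-95,0,81.5,0],[-107,0,98.5,0],[-118,0,116,0],[-128,0,134,0],[-136.5,0,153,0],[-144,0,172,0],[-150,0,192,0],[-155,0,212,0],[-158,0,225,0],[-158,0,225,0]],
])

```text
time: 33.65
tool_pos: [525.4, -52.7, 128.9]
tcp_rot: [3.136, 0.007, 1.529]
contact_force: [0.1, -24.8, 3.3]
grip_width: 13.6
```

Run:
```python
from tray import *
from plant import bot
o=bot.get_obs();print(o["tool_pos"].round(2),o["tcp_rot"].round(3),o["contact_force"].round(1),o["grip_width"])
g=o["tool_pos"]-[0,0,47]; r=np.hypot(g[1]-255.5,g[2]-34); f0=np.arctan2(g[2]-34,255.5-g[1]); print("r",r,"phi",f0)
c,p,d=snap(bot,"wrist","w17")
```

```text
[525.4  -52.68 128.86] [3.136 0.007 1.529] [  0.1 -24.8   3.3] 13.631563237901737
r 311.8783143722368 phi 0.15406224706170146
```

View pics/w17.png

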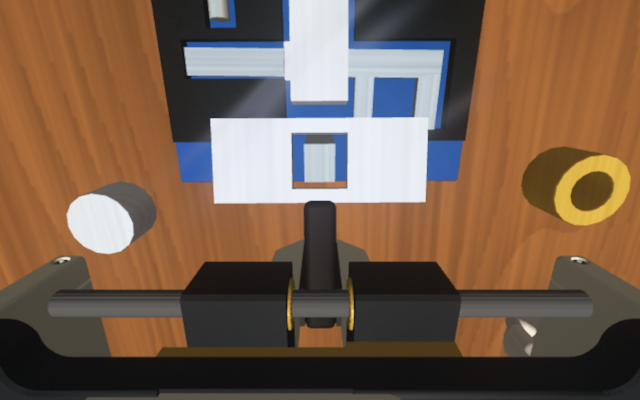

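carry_out([
  [[-3,0,8,0],[-4,0,16,0],[-5,0,24,0],[-6,0,31,0],[-6,0,37,0],[-6,0,42,0],[-6,0,45,0],[-6,0,47,0],[-6,0,48,0],[-6,0,48,0]],
])

```text
time: 34.7
tool_pos: [525.2, -57.7, 81.7]
tcp_rot: [3.136, 0.006, 1.529]
contact_force: [2.1, -22.2, -0.4]
grip_width: 14.0
```

carry_out([
  [[-1,0,1,0],[-2,0,2,0],[-3,0,3,0],[-3,0,3,0],[-3,0,3,0]],
])

```text
time: 35.2
tool_pos: [525.2, -58.1, 78.6]
tcp_rot: [3.136, 0.002, 1.529]
contact_force: [3.1, -6.9, -0.3]
grip_width: 13.4
```

carry_out([
  [[0,0,1,0],[0,0,2,0],[0,0,2,0],[0,0,2,0]],
])

```text
time: 35.6
tool_pos: [525.2, -58.2, 76.6]
tcp_rot: [3.136, 0.002, 1.529]
contact_force: [2.7, -8.3, -0.2]
grip_width: 13.4
```

carry_out([
  [[0,0,1,0],[0,0,2,0],[0,0,3,0],[0,0,3,0]],
])

```text
time: 36.0
tool_pos: [525.2, -58.3, 73.6]
tcp_rot: [3.136, 0.003, 1.529]
contact_force: [3.9, -9.0, -0.8]
grip_width: 14.1
```

Run:
```python
from tray import *
from plant import bot
o=bot.get_obs();print(o["tool_pos"].round(2),o["tcp_rot"].round(3),o["contact_force"].round(1),o["moment"].round(2),o["grip_width"])
c,p,d=snap(bot,"wrist","w18");P=pts(c,d)
for y in (80,60,40,25,15,-10,-25,-38,-45):
    x=525+.039*(y+5)+(25 if y<30 and y>-20 else 0); u,v=proj(c,[x,y,38])[0].round().astype(int); print(y,(u,v),np.median(P[v-1:v+2,u-1:u+2,2]).round(1))
```

```text
[525.17 -58.26  73.57] [3.136e+00 3.000e-03 1.529e+00] [ 3.9 -9.  -0.8] [-1.09 -0.41 -0.01] 14.072553748136787
80 (np.int64(316), np.int64(-64)) -0.3
60 (np.int64(316), np.int64(4)) 43.9
40 (np.int64(317), np.int64(64)) 44.9
25 (np.int64(380), np.int64(103)) 12.1
15 (np.int64(378), np.int64(128)) 45.2
-10 (np.int64(375), np.int64(188)) 46.2
-25 (np.int64(318), np.int64(222)) 50.7
-38 (np.int64(318), np.int64(249)) 50.9
-45 (np.int64(318), np.int64(262)) 51.4
```

Run:
```python
from tray import *
for t in("w17","w18"):
    c,p,d=load(t);P=pts(c,d);v=p.max(2); 
    m=(d>0)&(P[...,2]>30)&(P[...,2]<110)&(P[...,0]>470)&(P[...,0]<580)&(np.arange(400)[:,None]<255)
    for lo in range(-60,100,10):
        s=m&(P[...,1]>=lo)&(P[...,1]<lo+10); q=P[s]
        if len(q)>8: print(t,lo,len(q),"x",np.percentile(q[:,0],[1,50,99]).round(1),"z",np.percentile(q[:,2],[10,50,90]).round(1))
```

```text
w17 -50 640 x [502.  533.4 547.7] z [68.1 75.6 80.5]
w17 -40 61 x [518.4 528.  532.1] z [100.1 101.8 103. ]
w17 -30 742 x [518.6 525.4 532.3] z [ 99.6 101.1 102.3]
w17 -20 904 x [518.7 527.  570.6] z [ 93.9  98.7 100.1]
w17 -10 4847 x [481.3 527.9 571.1] z [85.3 92.9 94.2]
w17 0 4450 x [481.2 526.3 571.6] z [64.1 90.7 92. ]
w17 10 4401 x [481.7 527.2 572.1] z [86.  88.6 90. ]
w17 20 3021 x [481.9 520.6 571.8] z [86.2 87.1 88.1]
w17 30 1279 x [515.9 527.9 539.2] z [82.4 84.1 85.2]
w17 40 1484 x [516.4 528.2 540. ] z [81.3 82.4 83.5]
w17 50 1551 x [516.6 528.4 540.3] z [79.1 80.3 81.5]
w17 60 1567 x [517.1 528.9 540.6] z [77.1 78.2 79.4]
w17 70 151 x [517.3 525.9 540.4] z [76.1 77.  77.8]
w18 -40 318 x [518.  525.1 531.7] z [49.4 50.6 51.5]
w18 -30 751 x [518.5 525.2 532. ] z [49.2 50.5 51.3]
w18 -20 3150 x [481.  531.3 571.1] z [45.6 46.4 49.2]
w18 -10 5233 x [481.  526.3 571.3] z [45.3 46.2 63.7]
w18 0 5824 x [481.4 526.6 571.6] z [45.  46.  63.8]
w18 10 6257 x [481.7 525.8 571.8] z [44.4 45.4 46.8]
w18 20 891 x [481.7 521.6 539. ] z [44.2 45.1 46. ]
w18 30 1926 x [515.9 527.7 539.5] z [43.9 44.8 45.6]
w18 40 2065 x [516.3 528.1 539.7] z [43.6 44.4 45.3]
w18 50 2158 x [516.7 528.2 540.1] z [43.2 44.1 45. ]
```

View pics/w18.png

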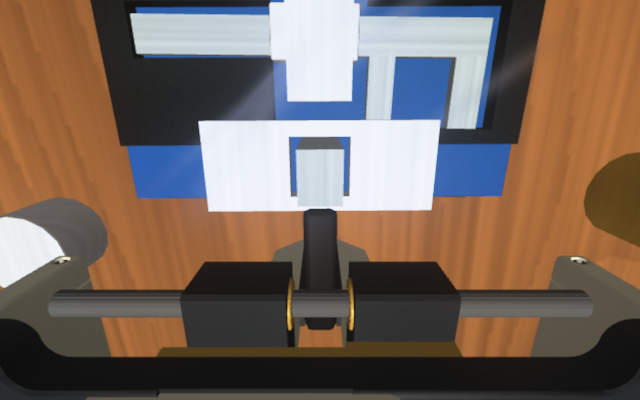

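The bar follows the gripper, but the handle had slipped about 16 mm up in the pads, so it is still about 0.03 rad open. I'll let go and press it shut from above with closed fingers.

carry_out([
  [[0,0,0,0],[0,0,0,0],[0,0,0,0],[0,0,-30,0],[3,0,-60,0],[6,0,-65,0],[6,0,-65,0]],
], fingers=45)

```text
time: 36.75
tool_pos: [523.5, -50.0, 138.2]
tcp_rot: [3.14, 0.0, 1.53]
contact_force: [-0.4, 0.1, 0.5]
grip_width: 44.8
```

carry_out([
  [[0,0,0,0],[0,0,0,0],[0,0,0,0],[0,0,0,0],[0,0,0,0],[0,0,0,0],[0,0,10,0],[0,0,17,0],[0,0,17,0]],
], fingers=0)

```text
time: 37.65
tool_pos: [522.4, -50.2, 119.0]
tcp_rot: [-3.139, -0.001, 1.529]
contact_force: [0.7, -1.0, -0.8]
grip_width: 0.5
```

carry_out([
  [[0,0,2,0],[0,0,5,0],[0,0,8,0],[0,0,10,0],[0,0,11,0],[0,0,12,0],[0,0,12,0]],
])

```text
time: 38.35
tool_pos: [523.3, -50.4, 108.4]
tcp_rot: [-3.142, -0.0, 1.529]
contact_force: [-0.3, -0.2, 0.3]
grip_width: 0.4
```

carry_out([
  [[0,0,1,0],[0,0,2,0],[0,0,3,0],[0,0,3,0],[0,0,3,0]],
])

```text
time: 38.85
tool_pos: [523.4, -50.4, 107.5]
tcp_rot: [3.14, 0.0, 1.53]
contact_force: [-5.3, 0.9, 18.0]
grip_width: 0.2
```

Run:
```python
from tray import *
from plant import bot
o=bot.get_obs();print(o["tool_pos"].round(2),o["contact_force"].round(1))
c,p,d=snap(bot,"wrist","w19");P=pts(c,d)
m=(d>0)&(P[...,2]>25)&(P[...,2]<110)&(P[...,0]>470)&(P[...,0]<580)&(np.arange(400)[:,None]<255)
for lo in range(-70,100,10):
        s=m&(P[...,1]>=lo)&(P[...,1]<lo+10); q=P[s]
        if len(q)>8: print(lo,len(q),"x",np.percentile(q[:,0],[1,50,99]).round(1),"z",np.percentile(q[:,2],[10,50,90]).round(1))
```

```text
[523.41 -50.42 107.5 ] [-5.3  0.9 18. ]
-50 184 x [520.1 523.4 539.2] z [41.4 49.2 56.3]
-40 974 x [506.9 524.3 537.7] z [40.7 48.3 58.6]
-30 418 x [518.4 525.2 532. ] z [40.2 41.3 42.3]
-20 1652 x [481.1 536.9 571.1] z [36.8 37.7 40.2]
-10 2874 x [480.9 526.6 571.2] z [36.9 37.8 63.8]
0 3186 x [481.3 526.7 571.6] z [36.8 37.9 63.8]
10 3516 x [481.8 526.1 571.7] z [36.5 37.6 44.8]
20 541 x [481.8 520.3 539. ] z [34.7 37.5 38.4]
30 997 x [515.9 527.6 539.2] z [36.7 37.6 38.5]
40 1063 x [516.2 528.  539.8] z [36.7 37.6 38.5]
50 1130 x [516.7 528.4 540. ] z [36.8 37.6 38.5]
60 1210 x [517.  528.7 540.5] z [36.7 37.6 38.5]
70 1105 x [517.4 528.8 540.7] z [36.7 37.6 38.4]
```

The bar is shut, with its top at 37.7 mm along its whole length. Next I'll locate the lug and the pin.

Run:
```python
from tray import *
from plant import bot
c,p,d=load("w19");P=pts(c,d)
s=(d>0)&(P[...,2]>61)&(P[...,2]<67)&(P[...,1]>-15)&(P[...,1]<25)&(P[...,0]>505)&(P[...,0]<545)
q=P[s]; print("lug top",len(q),np.percentile(q,[1,50,99],0).round(1)); rc=cv2.minAreaRect(q[:,:2].astype(np.float32)); print(rc)
c,p,d=load("w15");h=ray(c,(478,107),10)[0];t=ray(c,(461,161),9)[0];print("head",h,"tip",t,"ang",np.arctan2(*(t-h)[[1,0]]))
P=pts(c,d);print([P[v,u].round(1) for u,v in((478,107),(462,158),(530,25),(470,90),(512,25))])
a=np.arctan2(*(t-h)[[1,0]])
print(delta(bot,h+[5,0,210],np.pi/2+a), delta(bot,h+[5,0,210],np.pi/2+a)[0]+[0,0,0,-36])
```

```text
lug top 1530 [[518.6  -7.9  61.9]
 [526.4   2.4  63.7]
 [534.2  11.9  65.2]]
((526.3549194335938, 1.812026023864746), (20.360502243041992, 15.917607307434082), 88.49288177490234)
head [406.39354892 338.88217503  10.        ] tip [467.20862277 326.49146754   9.        ] ang -0.2009929713342964
[array([406.2, 335.9,  16.1]), array([463.2, 326.3,  11.2]), array([338.6, 344.5,  73.2]), array([388.1, 326. ,  14.2]), array([337.6, 330.1,  71.4])]
(array([ 384.3 , -127.84, -112.79,  -16.17]), np.float64(-1.6116027140058842)) [ 384.3  -127.84 -112.79  -52.17]
```

carry_out([
  [[0,0,-40,0],[0,0,-80,0],[384,-128,-113,-16.17],[384,-128,-113,-16.17],[384,-128,-113,-16.17],[384,-128,-113,-16.17],[384,-128,-113,-16.17],[384,-128,-113,-16.17],[384,-128,-113,-16.17],[384,-128,-113,-16.17],[384,-128,-113,-16.17],[384,-128,-113,-16.17],[384,-128,-113,-16.17],[384,-128,-113,-16.17],[384,-128,-113,-16.17]],
], fingers=50)

```text
time: 40.4
tool_pos: [411.5, 338.2, 218.6]
tcp_rot: [3.142, -0.0, 2.938]
contact_force: [-0.7, -0.0, 0.2]
grip_width: 50.1
```

Run:
```python
from tray import *
from plant import bot
o=bot.get_obs();print(o["tool_pos"].round(2),o["tcp_rot"].round(4),o["joint_positions"].round(2))
c,p,d=snap(bot,"wrist","w20")
for z in (18,9):
    r=arect("w20",z,(406,338),-.2,L=(-60,100));h=cv2.cvtColor(r,cv2.COLOR_BGR2HSV); m=nonwood(r)
    print(z,widths(m,(-15,-10,-5,0,5,10,15,25,30,40,50,55),-60)); print(widths(np.ascontiguousarray(m.T),(-6,-2,0,2,6),-50,-60))
r=arect("w20",18,(406,338),-.2,L=(-60,100));cv2.imwrite("pics/r20.png",r)
```

```text
[411.5  338.19 218.55] [ 3.1415 -0.      2.9383] [ 0.54  0.43  1.61  0.    1.1  -0.82]
18 [(-15, [(np.float64(-19.2), np.float64(-13.5)), (np.float64(-12.5), np.float64(4.5))]), (-10, [(np.float64(-11.8), np.float64(4.5))]), (-5, [(np.float64(-11.5), np.float64(4.8))]), (0, [(np.float64(-11.5), np.float64(5.2))]), (5, [(np.float64(-11.2), np.float64(5.2))]), (10, [(np.float64(-10.8), np.float64(5.5))]), (15, [(np.float64(-10.8), np.float64(5.8))]), (25, [(np.float64(-5.8), np.float64(2.2))]), (30, [(np.float64(-5.5), np.float64(2.5))]), (40, [(np.float64(-5.0), np.float64(3.0))]), (50, [(np.float64(-4.8), np.float64(3.2))]), (55, [(np.float64(-4.2), np.float64(3.5))])]
[(-6, [(np.float64(-23.5), np.float64(24.0))]), (-2, [(np.float64(-23.8), np.float64(60.8))]), (0, [(np.float64(-24.0), np.float64(61.2))]), (2, [(np.float64(-24.0), np.float64(23.5)), (np.float64(24.2), np.float64(60.5))]), (6, [(np.float64(-21.0), np.float64(-15.8)), (np.float64(17.5), np.float64(22.2))])]
9 [(-15, [(np.float64(-21.5), np.float64(13.0))]), (-10, [(np.float64(-12.2), np.float64(4.5))]), (-5, [(np.float64(-12.0), np.float64(4.8))]), (0, [(np.float64(-12.0), np.float64(5.2))]), (5, [(np.float64(-11.8), np.float64(5.5))]), (10, [(np.float64(-11.2), np.float64(5.5))]), (15, [(np.float64(-11.2), np.float64(5.8))]), (25, [(np.float64(-10.8), np.float64(6.2))]), (30, [(np.float64(-5.8), np.float64(2.2))]), (40, [(np.float64(-5.2), np.float64(2.8))]), (50, [(np.float64(-5.0), np.float64(3.2))]), (55, [(np.float64(-4.8), np.float64(3.5))])]
[(-6, [(np.float64(-21.8), np.float64(29.5))]), (-2, [(np.float64(-22.0), np.float64(65.2))]), (0, [(np.float64(-22.2), np.float64(65.8))]), (2, [(np.float64(-22.2), np.float64(26.8)), (np.float64(27.5), np.float64(64.8))]), (6, [(np.float64(-19.2), np.float64(-13.8)), (np.float64(19.8), np.float64(25.8))])]
```

View pics/w20.png

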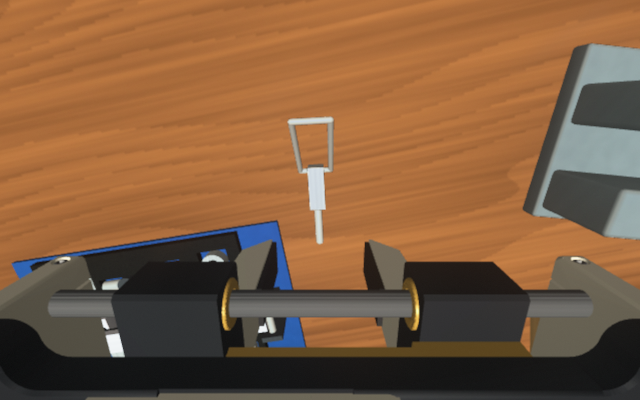

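carry_out([
  [[-3.3,-4,45,-0.57],[-3.3,-4,90,-0.57],[-3.3,-4,125,-0.57],[-3.3,-4,142,-0.57],[-3.3,-4,149.5,-0.57],[-3.3,-4,149.5,-0.57]],
])

```text
time: 41.05
tool_pos: [413.7, 333.6, 68.5]
tcp_rot: [-3.141, -0.001, 2.989]
contact_force: [0.7, 0.5, -0.1]
grip_width: 50.0
```

carry_out([
  [[0,0,0,0],[0,0,0,0],[0,0,0,0],[0,0,0,0],[0,0,0,0],[0,0,0,0],[0,0,0,0]],
], fingers=0)

```text
time: 41.75
tool_pos: [413.9, 334.1, 69.5]
tcp_rot: [3.141, 0.001, 2.99]
contact_force: [-0.9, -0.2, 6.0]
grip_width: 15.7
```

carry_out([
  [[0,0,-40,0],[0,0,-90,0],[0,-30,-110,-0.1],[-65,-322,-110,-1.29],[-65,-322,-110,-1.29],[-65,-322,-110,-1.29],[-65,-322,-110,-1.29],[-65,-322,-110,-1.29],[-65,-322,-90,-1.29],[-65,-322,-90,-1.29],[-65,-322,-90,-1.29],[-65,-322,-90,-1.29],[-65,-322,-90,-1.29]],
])

```text
time: 43.05
tool_pos: [429.4, 7.1, 159.2]
tcp_rot: [3.141, 0.0, 3.105]
contact_force: [-0.4, -0.4, -1.7]
grip_width: 15.8
```

Run:
```python
from tray import *
from plant import bot
o=bot.get_obs();print(o["tool_pos"].round(2),o["tcp_rot"].round(4),o["grip_width"])
c,p,d=snap(bot,"wrist","w21");P=pts(c,d)
s=(d>0)&(P[...,2]>61)&(P[...,2]<68)&(P[...,1]>-15)&(P[...,1]<25)&(P[...,0]>505)&(P[...,0]<545)
q=P[s]; print("lug top",len(q),np.percentile(q,[1,50,99],0).round(1)); rc=cv2.minAreaRect(q[:,:2].astype(np.float32)); print(rc)
zp=o["tool_pos"][2]-60.5; L=np.array([526.4,2.0]); 
r=arect("w21",zp,L,-.039,L=(-140,20),W=(-60,60));h=cv2.cvtColor(r,cv2.COLOR_BGR2HSV); m=(((h[...,1]<70)&(h[...,2]>130))).astype(np.uint8)
f=lambda w:[(a,[tuple(map(float,t)) for t in b]) for a,b in w]
print("pin",f(widths(m,(-75,-70,-65,-60,-55,-50,-45,-40),-140,-60)));print(f(widths(np.ascontiguousarray(m.T),(-2,0,2,4),-60,-140)))
r=arect("w21",64,L,-.039,L=(-140,20),W=(-60,60));h=cv2.cvtColor(r,cv2.COLOR_BGR2HSV); m=(((h[...,1]<70)&(h[...,2]>100))).astype(np.uint8)
print("lug",f(widths(m,(-12,-8,-6,-4,-2,0,2,4,6),-140,-60)));print(f(widths(np.ascontiguousarray(m.T),(-6,0,6),-60,-140)))
```

```text
[429.42   7.09 159.21] [3.1414e+00 3.0000e-04 3.1048e+00] 15.768075930950635
lug top 101 [[516.8  -8.   61.2]
 [518.6  -1.1  63.1]
 [520.6  11.8  64.2]]
((518.79052734375, 1.8823280334472656), (19.886417388916016, 3.6922340393066406), 88.8516845703125)
pin [(-75, []), (-70, []), (-65, []), (-60, [(-2.8, 5.0)]), (-55, [(-4.2, 5.0), (8.0, 12.5)]), (-50, [(-12.5, -8.2), (-4.5, 5.0), (8.0, 15.8)]), (-45, [(-13.2, -8.2), (-2.5, 5.0), (8.0, 16.2)]), (-40, [(-13.0, 12.8)])]
[(-2, [(-123.0, -80.0), (-61.0, -38.5)]), (0, [(-123.0, -80.0), (-61.2, -38.5)]), (2, [(-123.0, -80.0), (-61.2, -38.5)]), (4, [(-123.0, -80.0), (-61.0, -38.5)])]
lug [(-12, [(-16.5, -9.5), (-3.8, 6.2), (8.2, 15.5)]), (-8, [(-16.2, 15.5)]), (-6, [(-17.0, 16.5)]), (-4, []), (-2, []), (0, []), (2, []), (4, []), (6, [])]
[(-6, [(-110.0, -56.5), (-46.2, -34.2), (-26.2, -17.5)]), (0, [(-110.0, -56.5), (-46.0, -34.5), (-34.0, -5.5)]), (6, [(-110.0, -56.5), (-46.2, -34.2), (-33.0, -10.8)])]
```

View pics/w21.png

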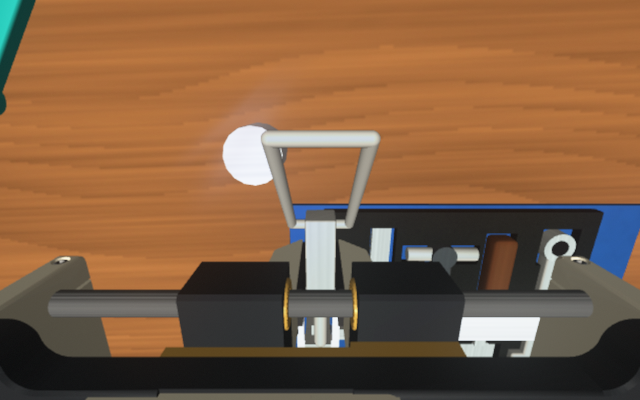

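Run:
```python
from tray import *
from plant import bot
for i in range(2):
    z=bot.get_obs()["tool_pos"]
    c,p,d=snap(bot,"wrist","w22"); P=pts(c,d)
    q=P[222:256,312:330].reshape(-1,3); print(z.round(2),"head top",np.percentile(q[:,2],[10,50,90]).round(2),"x",q[:,0].min().round(1),q[:,0].max().round(1),"y",q[:,1].mean().round(2), "TCP-headtop",(z[2]-np.median(q[:,2])).round(2))
q=P[320:340,316:325]; print("shank",q[...,2].round(1)[::4,::3].tolist(), q[...,1].mean())
for v in (228,240,252):
    row=P[v,295:345]; s=(abs(row[:,2]-np.median(P[v,315:326,2]))<3); print(v,"head y",row[s,1].min().round(1),row[s,1].max().round(1))
```

```text
[429.45   7.14 159.24] head top [106.63 107.39 108.07] x 343.6 420.4 y 7.91 TCP-headtop 51.85
[429.48   7.07 159.27] head top [106.63 107.38 108.12] x 343.6 420.1 y 7.84 TCP-headtop 51.89
shank [[102.1, 101.0, 101.8], [101.6, 102.8, 103.3], [100.3, 101.7, 102.2], [101.5, 103.1, 102.4], [100.8, 102.5, 103.0]] 5.252630512451845
228 head y 0.1 16.0
240 head y 0.4 15.3
252 head y -5.5 19.7
```

carry_out([
  [[0,-1.3,20,0],[0,-1.3,38,0],[0,-1.3,46,0],[0,-1.3,50.2,0],[-8,-1.3,50.2,0],[-16,-1.3,50.2,0],[-22,-1.3,50.2,0],[-22,-1.3,50.2,0],[-22,-1.3,50.2,0]],
])

```text
time: 44.1
tool_pos: [451.5, 3.7, 109.0]
tcp_rot: [3.142, 0.0, 3.103]
contact_force: [-0.1, -0.8, -1.9]
grip_width: 15.2
```

Run:
```python
from tray import *
from plant import bot
for i in range(3):
    o=bot.get_obs(); z=o["tool_pos"]; print(z.round(2),o["contact_force"].round(1))
    c,p,d=snap(bot,"wrist","w23")
P=pts(c,d)
a=np.array([526.4,1.9]); e=z[:2]-a; print("along",e@[.99924,-.039],"lat",e@[.039,.99924])
q=P[222:250,314:328].reshape(-1,3); print("head top",np.median(q[:,2]))
s=(d>0)&(P[...,2]>61)&(P[...,2]<68)&(P[...,1]>-15)&(P[...,1]<25)&(P[...,0]>505)&(P[...,0]<545)
q=P[s]; print("lug top",len(q),np.percentile(q,[1,50,99],0).round(1) if len(q) else 0)
c,p,d=snap(bot,"side","side2"); cv2.imwrite("pics/side2c.png",cv2.resize(p[100:220,220:380],None,fx=5,fy=5,interpolation=cv2.INTER_CUBIC))
```

```text
[451.49   3.72 108.97] [-0.1 -0.8 -1.9]
[451.22   3.73 108.9 ] [ 0.4 -0.3 -2.5]
[451.09   3.74 108.87] [ 0.7  0.5 -1.1]
along -75.32394264972416 lat -1.0983639329147006
head top 56.97983146780714
lug top 0 0
```

Run:
```python
from tray import *
c,p,d=load("w23");P=pts(c,d)
for z in(48.5,52.5):
    r=arect("w23",z,(526.4,1.9),-.039,L=(-140,20),W=(-60,60));h=cv2.cvtColor(r,cv2.COLOR_BGR2HSV)
    m=(((h[...,1]<70)&(h[...,2]>130))).astype(np.uint8)
    f=lambda w:[(a,[tuple(map(float,t)) for t in b]) for a,b in w]
    print(z,f(widths(m,(-100,-90,-85,-54,-50,-46,-42,-38,-34,-30,-26,-22,-18,-14),-140,-60)));print(f(widths(np.ascontiguousarray(m.T),(-2,0,2),-60,-140)))
for v in range(300,350,6): 
    row=P[v,300:345]; s=(row[:,2]>46)&(row[:,2]<60)&(row[:,0]<520); print(v,s.sum(),row[s].mean(0).round(1) if s.any() else 0, row[s,1].min().round(1) if s.any() else 0,row[s,1].max().round(1) if s.any() else 0)
```

```text
48.5 [(-100, [(-14.2, 12.2)]), (-90, [(-9.5, 7.2), (36.2, 49.2)]), (-85, [(-9.5, 7.2), (36.0, 49.2)]), (-54, []), (-50, []), (-46, []), (-42, []), (-38, [(-11.8, 9.2)]), (-34, [(-12.2, 9.8)]), (-30, [(-15.5, 13.2)]), (-26, [(-16.0, 13.8)]), (-22, [(-16.2, -11.0), (-10.0, 8.8), (9.8, 14.0)]), (-18, [(-16.8, -11.2), (10.2, 14.5)]), (-14, [])]
[(-2, [(-101.5, -58.5), (-39.8, -17.5)]), (0, [(-101.2, -58.5), (-39.8, -17.5)]), (2, [(-101.5, -58.5), (-39.2, -20.0)])]
52.5 [(-100, [(-18.2, 15.5)]), (-90, [(-9.2, 7.0), (35.2, 48.0)]), (-85, [(-9.2, 7.0), (35.2, 48.0)]), (-54, []), (-50, []), (-46, []), (-42, [(-11.2, 9.0)]), (-38, [(-11.8, 9.2)]), (-34, [(-15.0, 12.8)]), (-30, [(-15.5, 13.2)]), (-26, [(-16.0, 13.5)]), (-22, [(-16.2, -11.0), (9.8, 14.0)]), (-18, []), (-14, [])]
[(-2, [(-103.0, -61.2), (-42.8, -21.2)]), (0, [(-103.0, -61.0), (-42.8, -21.2)]), (2, [(-103.0, -61.0), (-42.5, -24.0)])]
300 0 0 0 0
306 0 0 0 0
312 0 0 0 0
318 14 [485.6   2.4  51.1] -1.5 6.2
324 14 [489.9   2.3  51.1] -1.7 6.1
330 14 [494.5   2.1  50.7] -2.0 5.9
336 14 [499.2   1.9  50.4] -2.2 5.8
342 12 [503.1   1.7  51. ] -1.7 5.0
348 0 0 0 0
```

Run:
```python
import cv2,numpy as np
p=cv2.imread("pics/w23.png")[200:360,240:400]; a=cv2.resize(p,None,fx=3.6,fy=3.6,interpolation=cv2.INTER_CUBIC)
s=cv2.imread("pics/side2c.png"); s=cv2.resize(s[:, 100:500],None,fx=.5,fy=.5) ; h=max(a.shape[0],s.shape[0])
b=np.zeros((h,a.shape[1]+s.shape[1],3),np.uint8); b[:a.shape[0],:a.shape[1]]=a; b[:s.shape[0],a.shape[1]:]=s; cv2.imwrite("pics/c23.png",b); print(b.shape)
```

```text
(576, 776, 3)
```

View pics/c23.png

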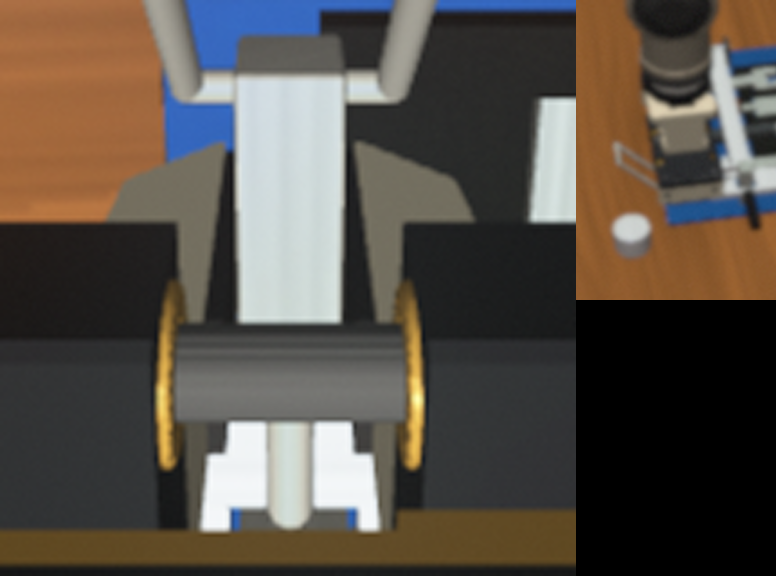

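Pin tip at crop (290,515) against a lug centre at about (295,515): the pin sits about 1 mm toward −y, which agrees with the depth reading. I'll correct by +1 mm and insert.

carry_out([
  [[0,1,0,0],[0,1,0,0],[-4,1,0,0],[-8,1,0,0],[-12,1,0,0],[-15,1,0,0],[-18,1,0,0],[-21,1,0,0],[-21,1,0,0]],
])

```text
time: 45.2
tool_pos: [472.8, 3.9, 108.8]
tcp_rot: [3.142, 0.0, 3.103]
contact_force: [0.3, 0.3, -1.1]
grip_width: 16.3
```

carry_out([
  [[-4,0,0,0],[-8,0,0,0],[-12,0,0,0],[-16,0,0,0],[-20,0,0,0],[-24,0,0,0],[-24,0,0,0]],
])

```text
time: 45.9
tool_pos: [497.0, 2.9, 108.8]
tcp_rot: [3.142, 0.001, 3.103]
contact_force: [-0.5, 0.0, -1.8]
grip_width: 15.9
```

carry_out([
  [[-2,0,0,0],[-4,0,0,0],[-5,0,0,0],[-6,0,0,0],[-6,0,0,0],[-6,0,0,0]],
])

```text
time: 46.5
tool_pos: [502.3, 2.8, 108.8]
tcp_rot: [3.141, -0.0, 3.103]
contact_force: [-0.5, 0.1, -1.1]
grip_width: 15.3
```

carry_out([
  [[-1,0,0,0],[-2,0,0,0],[-2,0,0,0],[-2,0,0,0]],
])

```text
time: 46.9
tool_pos: [503.6, 2.7, 108.6]
tcp_rot: [3.141, -0.002, 3.103]
contact_force: [-4.9, -0.2, 1.1]
grip_width: 15.7
```

carry_out([
  [[-0.5,0,0,0],[-1,0,0,0],[-1.5,0,0,0],[-1.5,0,0,0]],
])

```text
time: 47.3
tool_pos: [503.8, 2.8, 108.4]
tcp_rot: [3.141, -0.005, 3.103]
contact_force: [-8.8, 0.2, 4.6]
grip_width: 15.8
```

The pin is home: contact of −8.8 N with the TCP 22.6 mm short of the lug centre, where 23 was expected. I'll release it, rise, and get behind the loop.

carry_out([
  [[1,0,0,0],[1,0,0,0],[1,0,0,0],[1,0,0,0],[1,0,0,0]],
], fingers=32)

```text
time: 47.8
tool_pos: [505.2, 2.6, 108.9]
tcp_rot: [3.142, 0.001, 3.103]
contact_force: [0.1, -0.2, 0.3]
grip_width: 31.8
```

carry_out([
  [[0,0,-15,0],[0,0,-50,0],[0,0,-100,0],[30,0,-105,0],[70,0,-105,0],[97,0,-105,0],[97,0,-105,0],[97,0,-105,0]],
])

```text
time: 48.6
tool_pos: [408.4, 6.3, 214.3]
tcp_rot: [-3.141, 0.002, 3.103]
contact_force: [0.1, 0.3, -0.2]
grip_width: 32.2
```

Run:
```python
from tray import *
from plant import bot
o=bot.get_obs();print(o["tool_pos"].round(2),o["tcp_rot"].round(4),o["grip_width"])
c,p,d=snap(bot,"wrist","w24");P=pts(c,d);snap(bot,"side","side3");snap(bot,"top","top3")
m=(d>0)&(P[...,2]>42)&(P[...,2]<140)&(P[...,0]>395)&(P[...,0]<580)&(P[...,1]>-25)&(P[...,1]<35)
v=np.arange(400)[:,None]; m&=(v<262)
for lo in range(395,580,10):
    q=P[m&(P[...,0]>=lo)&(P[...,0]<lo+10)]
    if len(q)>5: print(lo,len(q),"y",np.percentile(q[:,1],[2,50,98]).round(1),"z",np.percentile(q[:,2],[5,50,95]).round(1))
```

```text
[408.42   6.32 214.31] [-3.1415e+00  1.9000e-03  3.1026e+00] 32.17545690073427
415 107 y [-10.3   1.   20.9] z [107.1 109.3 111.2]
425 288 y [-10.7   8.2  22.4] z [105.9 110.3 111.6]
435 20 y [-10.6  17.9  22.3] z [ 94.  100.  102.7]
```

carry_out([
  [[4.4,-0.3,0,0],[4.4,-0.3,0,0],[4.4,-0.3,0,0],[4.4,-0.3,0,0],[4.4,-0.3,0,0],[4.4,-0.3,20,0],[4.4,-0.3,38,0],[4.4,-0.3,47,0],[4.4,-0.3,47,0]],
], fingers=0)

```text
time: 49.65
tool_pos: [403.0, 6.4, 166.0]
tcp_rot: [3.141, -0.002, 3.103]
contact_force: [1.1, 0.1, -0.3]
grip_width: 0.9
```

carry_out([
  [[-6,0,0,0],[-11.6,0,-1,0],[-18,0,-6,0],[-24.8,0,-10.5,0],[-31,0,-14,0],[-37.1,0,-16.3,0],[-43.5,0,-18.3,0],[-50.2,0,-19.8,0],[-57,0,-20.8,0],[-63.8,0,-21,0],[-70.6,0,-20.8,0],[-77.4,0,-19.8,0],[-84,0,-18.3,0],[-90.5,0,-16.3,0],[-96.7,0,-13.6,0],[-102.8,0,-10.5,0],[-102.8,0,-10.5,0]],
])

```text
time: 51.35
tool_pos: [506.8, 2.2, 176.7]
tcp_rot: [3.141, -0.0, 3.103]
contact_force: [-0.1, 0.3, 0.4]
grip_width: 0.5
```

Run:
```python
from tray import *
from plant import bot
o=bot.get_obs();print(o["tool_pos"].round(2),o["contact_force"].round(1))
c,p,d=snap(bot,"wrist","w25");P=pts(c,d)
m=(d>0)&(P[...,2]>42)&(P[...,2]<145)&(P[...,0]>420)&(P[...,0]<600)&(P[...,1]>-25)&(P[...,1]<35)
for lo in range(420,600,10):
    q=P[m&(P[...,0]>=lo)&(P[...,0]<lo+10)]
    if len(q)>5: print(lo,len(q),"y",np.percentile(q[:,1],[2,50,98]).round(1),"z",np.percentile(q[:,2],[5,50,95]).round(1))
```

```text
[506.79   2.24 176.73] [-0.1  0.3  0.4]
470 477 y [-12.4   3.3  19.8] z [46.1 54.1 56.5]
480 571 y [-13.4   3.6  20.6] z [54.6 56.9 72. ]
490 1954 y [-13.4   3.   19.5] z [ 55.2 122.7 139.9]
500 462 y [-14.1   3.6  19.9] z [54.6 56.3 96.4]
510 334 y [-7.8  2.3 11.6] z [47.3 55.5 61.2]
520 16 y [-24.8 -22.2 -20.4] z [42.1 42.2 42.8]
```

carry_out([
  [[-5,0,3.7,0],[-10.2,0,8,0],[-15,0,12.5,0],[-19.7,0,17.5,0],[-23.8,0,23,0],[-27.5,0,28.7,0],[-30,0,33.5,0],[-32.3,0,38,0],[-32.3,0,38,0]],
])

```text
time: 52.3
tool_pos: [538.5, 1.1, 138.6]
tcp_rot: [3.141, -0.001, 3.103]
contact_force: [-0.4, -0.1, 0.7]
grip_width: 0.5
```

carry_out([
  [[0,0,-15,0],[-6,0,-22,0],[-14,0,-22,0],[-16,0,-22,0],[-17,0,-12,0],[-17,0,-2,0],[-17,0,5,0],[-17.5,0,9,0],[-17.5,0,12,0],[-17.5,0,12,0]],
])

```text
time: 53.3
tool_pos: [555.7, 0.4, 126.8]
tcp_rot: [3.141, -0.001, 3.103]
contact_force: [0.7, -0.0, -0.4]
grip_width: 0.4
```

carry_out([
  [[0,0,1.5,0],[0,0,3,0],[0,0,4,0],[0,0,4,0]],
])

```text
time: 53.7
tool_pos: [556.1, 0.3, 123.4]
tcp_rot: [3.142, 0.0, 3.103]
contact_force: [0.1, -0.1, 1.1]
grip_width: 0.7
```

carry_out([
  [[0,0,1,0],[0,0,2,0],[0,0,3,0],[0,0,3,0]],
])

```text
time: 54.1
tool_pos: [556.0, 0.3, 120.2]
tcp_rot: [3.142, 0.0, 3.103]
contact_force: [0.4, -0.2, 1.9]
grip_width: 0.5
```

carry_out([
  [[0,0,1,0],[0,0,2,0],[0,0,2,0]],
])

```text
time: 54.4
tool_pos: [556.1, 0.4, 118.2]
tcp_rot: [3.142, 0.0, 3.103]
contact_force: [0.3, -0.1, 2.0]
grip_width: 0.6
```

Run:
```python
from tray import *
from plant import bot
o=bot.get_obs();print(o["tool_pos"].round(2),o["contact_force"].round(1))
c,p,d=snap(bot,"wrist","w26");P=pts(c,d)
m=(d>0)&(P[...,2]>41)&(P[...,2]<100)&(P[...,0]>460)&(P[...,0]<600)&(P[...,1]>-25)&(P[...,1]<30)&(np.arange(400)[:,None]<300)
for lo in range(460,600,10):
    q=P[m&(P[...,0]>=lo)&(P[...,0]<lo+10)]
    if len(q)>5: print(lo,len(q),"y",np.percentile(q[:,1],[2,50,98]).round(1),"z",np.percentile(q[:,2],[5,50,95]).round(1))
a=m&(((P[...,1]<-9)|(P[...,1]>13)))
q=P[a&(P[...,2]<62)&(P[...,0]>485)]; print("arms",len(q), np.polyfit(q[:,0],q[:,2],1) if len(q)>20 else q)
```

```text
[5.5606e+02 3.5000e-01 1.1824e+02] [ 0.3 -0.1  2. ]
470 772 y [-12.6   2.9  19.8] z [50.4 54.6 56.6]
480 1063 y [-13.1   4.   20.3] z [50.9 55.1 56.6]
490 980 y [-13.7   3.1  19.8] z [50.6 55.1 56.6]
500 931 y [-13.9   2.8  19.6] z [50.9 55.1 56.4]
510 1182 y [-15.7   1.9  19. ] z [49.8 55.4 64. ]
520 1205 y [-23.9  -0.9  18.4] z [41.4 63.1 64.4]
530 579 y [-15.5   1.6  18.8] z [50.2 52.9 64.3]
540 1888 y [-15.3   1.1  17.6] z [50.3 68.2 91.4]
arms 2313 [-2.31096396e-02  6.26622455e+01]
```

carry_out([
  [[0,0,-5,0],[0,0,-40,0],[0,0,-90,0],[60,20,-130,0],[85,30,-140,0],[85,30,-140,0],[85,30,-140,0]],
])

```text
time: 55.15
tool_pos: [471.8, 34.0, 259.5]
tcp_rot: [-3.141, 0.002, 3.104]
contact_force: [0.3, -0.6, 0.1]
grip_width: 0.6
```

Run:
```python
from tray import *
from plant import bot
o=bot.get_obs();print(o["tool_pos"].round(2),o["contact_force"].round(1))
c,p,d=snap(bot,"wrist","w27");P=pts(c,d)
m=(d>0)&(P[...,2]>41)&(P[...,2]<100)&(P[...,0]>460)&(P[...,0]<600)&(P[...,1]>-25)&(P[...,1]<30)&(np.arange(400)[:,None]<330)
for lo in range(460,600,10):
    q=P[m&(P[...,0]>=lo)&(P[...,0]<lo+10)]
    if len(q)>5: print(lo,len(q),"y",np.percentile(q[:,1],[2,50,98]).round(1),"z",np.percentile(q[:,2],[5,50,95]).round(1))
q=P[m&(P[...,2]<62)&(P[...,2]>46)&(P[...,0]>485)&((P[...,1]<-9.5+.039*(526-P[...,0]))|(P[...,1]>14+.039*(526-P[...,0])))]; print("arms",len(q), np.polyfit(q[:,0],q[:,2],1) if len(q)>20 else q)
hd=P[m&(abs(P[...,1]-(1.9+.039*(526-P[...,0])))<5)&(P[...,0]<516)&(P[...,0]>475)]; print("head",len(hd),np.polyfit(hd[:,0],hd[:,2],1),hd[:,2].mean(),hd[:,0].min(),hd[:,0].max())
for n,pk,z,A in(("cal",(527.6,56.4),12,(-70,-50,-30,-20,50)),("key",(529.6,106.1),22,(-58,-40,-20,20,40)),("scr",(531.5,156.3),24,(-60,-40,-20)),("span",(533.4,206.2),18,(-52,-40,-20,20))):
  print(n,end=": ")
  for a in A:
    u,v=proj(c,[pk[0]+a,pk[1]-.039*a,z])[0].round().astype(int); print(a,np.median(P[v-2:v+3,u-2:u+3,2]).round(1) if 0<v<398 and 0<u<638 else None,end="; ")
  print()
cr=p[60:300,180:500]; cv2.imwrite("pics/c27.png",cv2.resize(cr,None,fx=2.5,fy=2.5,interpolation=cv2.INTER_CUBIC))
```

```text
[471.76  33.99 259.52] [ 0.3 -0.6  0.1]
470 251 y [-11.9   4.1  20. ] z [43.8 52.1 56.1]
480 243 y [-13.4   4.3  20.6] z [50.7 54.8 56.6]
490 239 y [-13.2   3.7  20.2] z [49.8 54.9 56.3]
500 227 y [-14.1   3.3  19.6] z [49.7 54.5 56.3]
510 312 y [-16.3   2.5  18.9] z [46.2 55.1 64. ]
520 265 y [-23.6  -2.3  18.5] z [41.5 62.4 64. ]
530 61 y [-15.5 -11.9  11.5] z [49.2 52.  63.6]
540 35 y [-15.6 -13.2 -11.6] z [49.7 51.9 52.8]
arms 431 [4.56000302e-03 4.91445765e+01]
head 365 [-5.87429173e-03  5.83663396e+01] 55.45908258982877 475.000718484328 515.9797651033975
cal: -70 11.6; -50 11.3; -30 11.6; -20 15.6; 50 266.0; 
key: -58 21.4; -40 21.4; -20 21.3; 20 21.6; 40 22.0; 
scr: -60 23.5; -40 23.2; -20 23.2; 
span: -52 17.4; -40 17.4; -20 17.7; 20 36.7;
```

View pics/c27.png

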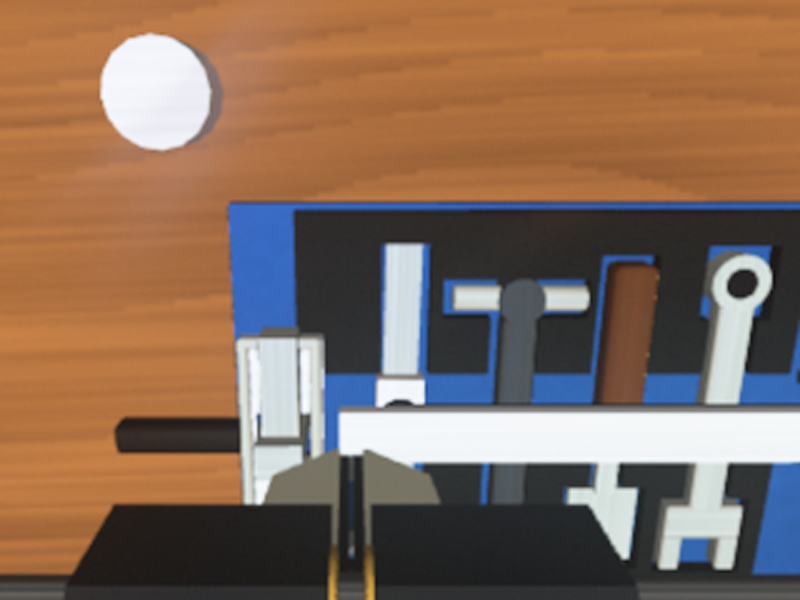

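carry_out([
  [[-65,-32,0,0],[-65,-32,0,0],[-65,-32,0,0],[-65,-32,0,0]],
])

```text
time: 55.6
tool_pos: [536.1, -1.3, 256.7]
tcp_rot: [3.141, -0.003, 3.102]
contact_force: [-0.4, 0.3, 0.2]
grip_width: 0.7
```

Run:
```python
from tray import *
from plant import bot
o=bot.get_obs();print(o["tool_pos"].round(2),o["contact_force"].round(1))
c,p,d=snap(bot,"wrist","w28");P=pts(c,d)
L=np.array([526.4,1.9]); e=P[...,:2]-L; al=e@[.99924,-.039]; la=e@[.039,.99924]; z=P[...,2]; ok=(d>0)
f=lambda w:[(a,[tuple(map(float,t)) for t in b]) for a,b in w]
for n,mm in(("lug",ok&(z>60)&(z<68)&(abs(la)<9)&(abs(al)<14)),("head",ok&(z>52)&(z<59)&(abs(la)<6)&(al<-6)&(al>-65)),("tip",ok&(z>46)&(z<54)&(abs(la)<2.5)&(al>9)&(al<60))):
    print(n,mm.sum(),"along",np.percentile(al[mm],[0,2,50,98,100]).round(1) if mm.any() else "", "z",np.median(z[mm]).round(1) if mm.any() else "","lat",np.percentile(la[mm],[1,99]).round(1) if mm.any() else "")
arm=ok&(abs(abs(la)-15)<1.5)&(z>45)&(z<62)&(al>-50)&(al<34)
print("arms",arm.sum(),"al",np.percentile(al[arm],[0,100]).round(1),np.polyfit(al[arm],z[arm],1)); 
for lo in range(-50,36,8):
    s=arm&(al>=lo)&(al<lo+8); 
    if s.sum()>2: print(lo+4,s.sum(),np.percentile(z[s],85).round(2),end="; ")
bar=ok&(z>45)&(z<65)&(abs(la)<10)&(al>20)&(al<40); print("\nendbar",bar.sum(),np.median(al[bar]) if bar.any() else "",np.percentile(z[bar],[50,90]) if bar.any() else "")
cm=c; r=arect("w28",55.9,L,-.039,L=(-70,50),W=(-40,40)); cv2.imwrite("pics/c28.png",r)
h=cv2.cvtColor(r,cv2.COLOR_BGR2HSV)[...,2]; print("V along centre",h[::8,160].tolist())
```

```text
[536.05  -1.35 256.68] [-0.4  0.3  0.2]
lug 320 along [-9.1 -8.8 -1.1  7.   7.3] z 63.5 lat [-8.9  8.5]
head 612 along [-53.  -52.7 -31.4  -8.9  -8.5] z 55.5 lat [-6.   5.7]
tip 94 along [11.5 11.9 21.6 31.1 31.4] z 50.5 lat [-2.2  2. ]
arms 491 al [-50.   31.2] [1.60228396e-04 5.18779102e+01]
-46 56 52.87; -38 54 52.43; -30 55 52.72; -22 51 52.73; -14 49 52.39; -6 45 52.57; 2 46 52.85; 10 47 52.55; 18 42 52.96; 26 42 52.52; 34 4 51.21; 
endbar 143 27.407362990982904 [51.06327354 52.49309119]
V along centre [201, 202, 203, 201, 201, 200, 201, 200, 168, 202, 233, 233, 233, 232, 232, 232, 233, 233, 232, 233, 232, 233, 233, 232, 232, 232, 232, 233, 233, 233, 231, 112, 225, 235, 238, 238, 237, 236, 240, 237, 236, 232, 232, 232, 231, 232, 232, 231, 216, 233, 228, 253, 253, 252, 248, 197, 192, 191, 191, 191]
```

Checks pass: the head front is against the lug (−8.5 against −9), the loop is level around the lug, the bar is down and all four tools sit at their pocket heights. Handing in.

Run:
```python
from tray import *
from plant import bot
c,p,d=load("w28");P=pts(c,d); s=(d>0)&(abs(P[...,2]-38)<6)&(P[...,1]>30)&(abs(P[...,0]-528)<8); print("bar top",np.median(P[s][:,2]))
a,b=load("top0")[1],snap(bot,"top","top9")[1]
df=(cv2.absdiff(a,b).max(2)>60).astype(np.uint8); n,l,st,ce=cv2.connectedComponentsWithStats(cv2.morphologyEx(df,cv2.MORPH_OPEN,np.ones((2,2)))); print([(ce[i].round().astype(int).tolist(),int(st[i,4])) for i in range(1,n) if st[i,4]>25])
print(bot.close_job())
```

```text
bar top 37.38659984117872
[([245, 206], 4011), ([132, 200], 1138), ([316, 187], 26), ([371, 194], 174), ([318, 216], 158), ([344, 219], 424), ([408, 227], 349), ([166, 247], 127), ([263, 242], 39), ([242, 251], 193), ([266, 261], 79), ([259, 259], 148), ([147, 333], 500), ([234, 359], 960), ([33, 371], 2094), ([108, 371], 3171), ([189, 380], 3014), ([2, 383], 129), ([269, 390], 149), ([7, 395], 49), ([297, 397], 26)]
the job is handed in; nothing more can be done
None
```

All four tools are in their tray cut-outs, the hold-down bar is shut, the hitch pin is home through the lug, and its loop is swung over and shut. The job is handed in, at about 56 s of the 200 s allowed.

**Last checks:**
- **Tools:** every tool reads within 1 mm of its seated height: spanner about 17.5 mm, scraper 23.3, chuck key 21.5, caliper beam 11.5.
- **Bar:** its top is at 37.4–37.7 mm against the specified 38.
- **Pin:** the head front is against the lug face, and it met about 9 N when pushed home. The tip's end was hidden under the loop's end bar, so I saw the shank only to 31 mm past the hole centre (34 is fully home).
- **Other things on the bench:** comparing the top view before and after shows changes only where the job or the arm was, so nothing else appears to have moved.

**Checks that disagreed or went wrong:**
- **Bar handle:** it slipped about 16 mm in the grip on the way down, so I let go and pressed the bar shut from above with closed fingers.
- **Gripper and bar:** the gripper body brushed the laid-back bar while I placed the spanner, with about 12 N at most. I pushed it back to its 2.3 rad stop, and it did no harm.
- **Loop angle:** it measures level, where the description implies about 3° up at the stop. I took that as fully shut.

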